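# Take up the parking brake of an agitator drive through its adjuster slot

### The job

Take the adjuster tool from its stand, put its blade down through the slot in the brake unit's cover and work the star wheel round, tooth by tooth, until the brake arm's rubber pad comes up snug against the steel drum and stays there. Work by feel: stop as soon as the pad bears on the drum, never force the blade, and turn the wheel only with the tool's blade. Then stand the tool back in its stand, and leave the other things on the bench where they are.

Things in the scene. Friction and masses are not known exactly. Their poses are not given: they have to be found in the camera images.
- unit: Brake unit, a fixed white box 56 (x) by 100 (y) by 83 mm high; its +x wall is clear, so the wheel shows. Origin: centre of its underside. z is up; its +y is the way the blade must push. Cover 6 mm thick (z 77 to 83 mm) with one slot 13 mm wide (x -6.5 to 6.5) and 36 mm long (y -25 to 11).
- slot (a point): Centre of the slot at the top face of the cover: 7 mm towards -y from the unit's centre, 83 mm above the bench.
- star_wheel: Steel star wheel under the slot. Origin: its centre, 45 mm above the bench, unit x = y = 0; turns about the unit's x. Nine straight radial teeth 40 degrees apart, tip radius 30, root radius 19, 4.5 mm thick, 14 mm wide. Its own z lies along a tooth, at the start upright or up to 40 degrees towards the unit's +y. It stays where left: friction 0.14 N m, 5 to 6 N at the teeth.
- stroke_end (a point): Where the blade's tip centre should be at the end of a full stroke: unit y +6 mm, 67.5 mm above the bench. A stroke starts up to 25 mm back (unit y -19 mm) at the same height and turns the wheel tightening (tops of the teeth to unit +y) by about one tooth. Then back off, lift the tip over the tooth tips (76 mm above the bench) and set it in behind the next tooth; 2 to 5 strokes.
- arm (a point): Root of the brake arm, on the wheel's axis, 41 mm towards unit +x from its centre. The arm is an aluminium bar 8 mm thick and 60 mm long fixed on the wheel's shaft outside the unit's +x wall; it is part of star_wheel, points 0.85 rad behind the wheel's z axis and swings over towards the unit's +y, on to the drum. Only the wheel may move it; do not push it directly.
- pad (a point): Centre of the face of the rubber pad (28 by 10 mm) on the arm's leading side: 46 mm out along the arm, 10 mm off its middle line. When it meets the drum the wheel comes up solid and the push at the blade climbs steeply: 10 to 14 N at the blade is snug, 18 N is too tight (the pad must not press the drum with over 7 N). Once snug it stays when the blade backs off.
- drum: Fixed brake drum on a grey foot: a steel disc of 36 mm diameter, 14 mm thick, its axis along the unit's x. Origin: on the bench, middle of the foot, under the disc. It stands 41 mm towards unit +x from the unit's middle and 47 to 63 mm towards +y. The disc is clamped on its foot with its centre 46 to 60 mm above the bench: the height differs each time and the pose given here does not tell it.
- tool: Adjuster tool, loose, about 120 g, upright in its stand. Origin: centre of the blade's lower end; z runs up. Steel blade 9 (own x) by 4 (own y) mm, 45 mm long; then a square collar 28 by 28 mm (z 45 to 50 mm); then a black square handle 20 by 20 mm, z 50 to 105 mm. In the slot the blade's x goes along the unit's x (either way round), its flat side pushing the teeth.
- stand: Tool stand, a fixed grey block 60 by 60 by 47 mm with one upright through hole, 15 mm (x) by 10 mm (y), in its middle. Origin: centre of its underside. The tool's collar rests on the block's top with the blade in the hole, tip 2 mm above the bench, tool x along the stand's x (either way round).
- socket (a point): Centre of the hole's mouth on the stand's top face, 47 mm above the bench.
- bottle0: Glass bottle with blue cap, 72 mm diameter, 140 mm high; bystander, origin under its centre.
- bottle1: Another such bottle; bystander.
- beaker: Glass beaker 70 mm diameter, 90 mm high; bystander.
- stopper: Green stopper ring 44 mm diameter, 24 mm high; bystander.
- jar: Small amber jar 40 mm diameter, 45 mm high; bystander.
- wrench: Wrench 150 mm long lying on the bench; bystander.
- screwdriver: Screwdriver 170 mm long lying on the bench; bystander.
Mind the look-alikes: they are no part of the job. What is shaped like the tool but turquoise is not meant.

How it is judged:
By the outcome, as a careful person would: the job done as asked, in the order asked, and still so for the second after the job is handed in, with the robot touching nothing.
It also fails if it takes over 72 s, if anything falls off the work surface, if the arm or the gripper's body presses on something with over 40 N, if the wrist force passes 120 N, or if a joint passes its speed limit or range.

### The arm

A 7-joint arm with a two-finger parallel gripper is mounted at the origin on the work surface. World frame = base frame: x ahead of the robot, y to its left, z up, the work surface at z = 0. Lengths are in mm, angles in rad, forces in N, time in s.
With the tool pointing down it reaches from about 400 to 875 mm from the base axis. Payload 4.4 kg.
Tool frame: the origin (TCP) lies at the very end of the fingers, on their centre line; the grasp point (between the pads) lies 19 mm behind it; z points along the fingers, y is the line along which they close (so a half turn about z gives the same grasp; the last joint's range is limited). The gripper opens to 85 mm and grips with 20 to 120 N. Pads are 22 mm wide; open, the fingers measure 114 mm over their backs; the gripper's body (76 mm by 85 mm) begins 54 mm behind the grasp point. The pads swing forward as they close: fully open they stand 13 mm farther back than shut.
Start: joints at [-1.353, 0.628, 0.038, 1.517, -0.027, 0.996, -0.02], TCP at [181.979, 624.02, 231.313] pointing down, gripper open.
Joint ranges: [-3.06, 3.06], [-0.37, 2.12], [-1.25, 1.32], [0.18, 2.47], [-1.1, 4.24], [0.23, 1.98], [-2.94, 2.94]. Speed limits (rad/s): [2.57, 2.57, 3.14, 3.14, 3.14, 3.14, 3.14].

### API

Orientations are given as [roll, pitch, yaw] about the fixed x, y, z axes, in that order (R = Rz(yaw) Ry(pitch) Rx(roll)).
In Python, from cell import ctrl gives the robot as it stands.
- The arm moves only by the tool jog_arm, never from a script. Its argument "plan" is a list of rows, each an object of numbers: "tx", "ty", "tz": the shift along the tool's x, y, z as a fraction of full scale; "wx", "wy", "wz": the turn, a rotation vector about the tool's x, y, z as a fraction of full scale; "claw": the closure, from 0 (fully open) to 1 (shut). In form: [{"tx": .., "ty": .., "tz": .., "wx": .., "wy": .., "wz": .., "claw": ..}, ...]. A call has 1 to 12 rows; each row is the pose to reach, as a shift and turn from the pose commanded when the call began, along the tool's axes at that moment; what a row does not reach only later rows make up. Full scale, the value 1, is 300 mm for a shift and 90 degrees for a turn. A row lasts 1/10 s, in which the tool goes at most 50 mm and 8.59 degrees, less where a joint would pass 70% of its speed; a pose out of reach is approached as far as the arm can. A call with a number of a shift or a turn outside -1 to 1 is refused whole. A call with a gripper value outside its range is refused whole. The fingers move at their own pace and stop on an object; the grip force is fixed at half the most. Time passes only in rows, so rows that repeat a pose let the fingers close. It gives the time, the measured TCP pose, the force, the opening and the grip force at its end, in the units of the state.
- ctrl.read_state(): the state, without advancing time (a new reading comes with each control period).
- ctrl.get_image(name): name is "scene" or "side" or "wrist"; returns a dict with "img" (420x560x3 uint8, red, green, blue), "depth" (420x560 float32, mm along the optical axis (not along the pixel's ray), 0 where there is no reading), "fx", "fy", "cx", "cy" (pixels), "distortion" ([k1, k2, p1, p2, k3] as OpenCV has them; the pictures are not rectified), "position" and "orientation" of the camera in the world; the wrist camera has in their place "hand_eye" (4x4, takes a point from camera to tool coordinates, whose origin is the TCP and whose axes are the flange's). Camera axes: x right, y down, z forward; pixel columns grow to the right and rows downward; lengths in mm; the calibration is good to about 2 mm. A picture is of the moment at which its call begins: read the wrist's pose just before it.
- ctrl.finish_job(): hands the job in; it is judged then, once.
Trained networks look in a picture, given as the dict that the camera call returned (one of the last four; its "shot" number tells which), for a name from the list of things; names that differ only in an ending like _2 or _b are one class to them, and where a whole thing is asked for, a point or a joint stands for the part that bears it (a point fixed in the world has none). Each returns a list of dicts, best first, with "score" (0 to 1); they miss things now and then, are a little off and sometimes report something else, mostly with a low value. They report only what shows in the picture. A call takes as long as a camera call. They do not tell look-alikes from the thing itself.
- ctrl.trace(picture, thing): "pixels" (420x560 bool, what is visible of it) and "extent" ([centre column, centre row, width, height] in pixels, round what is visible of it).
The state is a dict: "clock": time; "qpos": joint angles; "qd": joint speeds; "tau": joint torques, N m; "eef_pos": TCP position; "tool_rot": TCP orientation; "force": force on the tool from outside, world axes, zero at the start; "torque": the same for the moment, N m; "width": finger opening in mm; "gripper_force": force on a finger pad.
Only numpy, scipy, OpenCV 4.12 (cv2) and the standard library are available. Lean on these libraries where they do the work, as an engineer would, in place of code of your own. Each camera call takes 0.05 s, during which the arm holds its last target. There are 200 camera calls.

## Working session

There is one attempt and no reset: what is moved stays moved. The work goes in short steps, Python scripts to look and compute and a tool call to move; the robot and the scene stay as the last step left them, time stands still between calls to the robot, and variables do not carry over. Pictures are saved under pics/ and viewed, at most 10 in all, crops included, and the job is handed in when it is done.

Besides the shell and the picture viewer there is one more tool, called by a JSON object that holds its "name" and its "arguments", one argument or row to a line. jog_arm: Moves the arm, as the interface text tells. Shift numbers are shares of 300 mm and turn numbers shares of 90 degrees, none past 1 either way. Its arguments: {"type":"object","properties":{"plan":{"type":"array"}},"required":["plan"]}

```bash
mkdir -p pics; ls; cat > h.py <<'E'
import numpy as np, cv2
from cell import ctrl
from scipy.spatial.transform import Rotation as R
def campose(p, st=None):
    if 'hand_eye' in p:
        T=np.eye(4); T[:3,:3]=R.from_euler('xyz',st['tool_rot']).as_matrix(); T[:3,3]=st['eef_pos']
        return T@np.array(p['hand_eye'])
    T=np.eye(4); o=np.array(p['orientation'],float)
    T[:3,:3]=o if o.shape==(3,3) else R.from_euler('xyz',o).as_matrix(); T[:3,3]=p['position']; return T
def cloud(p,st=None):
    v,u=np.mgrid[:420,:560]
    K=np.array([[p['fx'],0,p['cx']],[0,p['fy'],p['cy']],[0,0,1]])
    n=cv2.undistortPoints(np.stack([u,v],-1).reshape(-1,1,2).astype(np.float32),K,np.array(p['distortion'])).reshape(420,560,2)
    d=p['depth']; T=campose(p,st)
    return np.concatenate([n*d[...,None],d[...,None]],-1)@T[:3,:3].T+T[:3,3]
def save(p,name,box=None,s=1):
    im=p['img'][...,::-1]
    if box: im=im[box[1]:box[3],box[0]:box[2]]
    cv2.imwrite('pics/'+name,cv2.resize(im,None,fx=s,fy=s,interpolation=cv2.INTER_CUBIC))
E
python3 - <<'E'
from h import *
st=ctrl.read_state(); print({k:np.round(v,3) for k,v in st.items()})
for c in ['scene','side']:
    p=ctrl.get_image(c); save(p,c+'0.png'); print(c,np.round(p['position']),p['orientation'],p['fx'])
    X=cloud(p)
    for n in ['unit','tool','stand','drum','star_wheel','bottle0','beaker','stopper','jar','wrench','screwdriver']:
        for r in ctrl.trace(p,n):
            m=r['pixels']&(p['depth']>0); q=X[m]
            if len(q): print(n,round(r['score'],2),np.round(r['extent']),len(q),np.round(np.median(q,0)),np.round(np.percentile(q,[2,98],0)).tolist())
E
```

```text
pics
{'clock': np.float64(0.0), 'qpos': array([-1.353,  0.629,  0.038,  1.518, -0.027,  0.996, -0.02 ]), 'qd': array([ 0.002, -0.   , -0.   ,  0.   ,  0.   ,  0.001,  0.   ]), 'tau': array([ 0.0000e+00, -5.6341e+01,  1.2260e+00, -1.9345e+01,  1.1000e-02,
        1.0000e-02, -0.0000e+00]), 'eef_pos': array([181.77 , 623.4  , 230.379]), 'tool_rot': array([-3.14 ,  0.   ,  2.858]), 'force': array([0.331, 0.03 , 0.463]), 'torque': array([ 0.047, -0.03 , -0.025]), 'gripper_force': np.float64(0.0), 'width': np.float64(85.575)}
scene [ 976. -444.  894.] [-2.51887172 -0.01551096  0.72777252] 458.01022315342937
unit 0.78 [300. 179.  52.  53.] 1811 [560. 111.  74.] [[499.0, 75.0, 1.0], [590.0, 178.0, 88.0]]
unit 0.37 [216. 350.  38.  52.] 1618 [ 723. -307.   98.] [[688.0, -333.0, 16.0], [743.0, -271.0, 142.0]]
tool 0.78 [202. 262.  19.  23.] 309 [ 563. -201.   82.] [[550.0, -210.0, 50.0], [571.0, -182.0, 110.0]]
tool 0.75 [168. 237.  18.  29.] 365 [ 466. -203.   73.] [[419.0, -214.0, 0.0], [474.0, -168.0, 108.0]]
tool 0.7 [227. 295.  22.  31.] 373 [ 655. -213.   77.] [[635.0, -223.0, -0.0], [6
[... 2435 characters left out ...]
7 [250. 123.  30.  54.] 994 [ 705. -271.   80.] [[675.0, -304.0, 6.0], [740.0, -258.0, 140.0]]
stopper 0.73 [289. 219.  17.  16.] 240 [573.   7.  22.] [[553.0, -16.0, 5.0], [591.0, 20.0, 25.0]]
jar 0.83 [349. 221.  15.  27.] 276 [430.  10.  38.] [[414.0, -13.0, 5.0], [444.0, 18.0, 47.0]]
wrench 0.71 [313. 390.  38.  60.] 616 [494. 385.   6.] [[468.0, 334.0, -0.0], [518.0, 433.0, 9.0]]
wrench 0.18 [287. 244.  23.  26.] 160 [586. 114.  71.] [[545.0, 94.0, 44.0], [594.0, 130.0, 100.0]]
screwdriver 0.62 [330. 128.  17.  23.] 133 [ 484. -366.   22.] [[462.0, -412.0, 11.0], [507.0, -340.0, 27.0]]
screwdriver 0.24 [292. 217.  17.  18.] 253 [570.   6.  22.] [[550.0, -18.0, 6.0], [588.0, 20.0, 25.0]]
```

```bash
python3 - <<'E'
import cv2,numpy as np
a=cv2.imread('pics/scene0.png');b=cv2.imread('pics/side0.png')
a=cv2.resize(a[140:340,150:370],(660,600),interpolation=3)
cv2.imwrite('pics/a.png',a)
cv2.imwrite('pics/b.png',cv2.resize(b[120:320,180:400],(660,600),interpolation=3))
E
```

```text
(no output)
```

View pics/a.png

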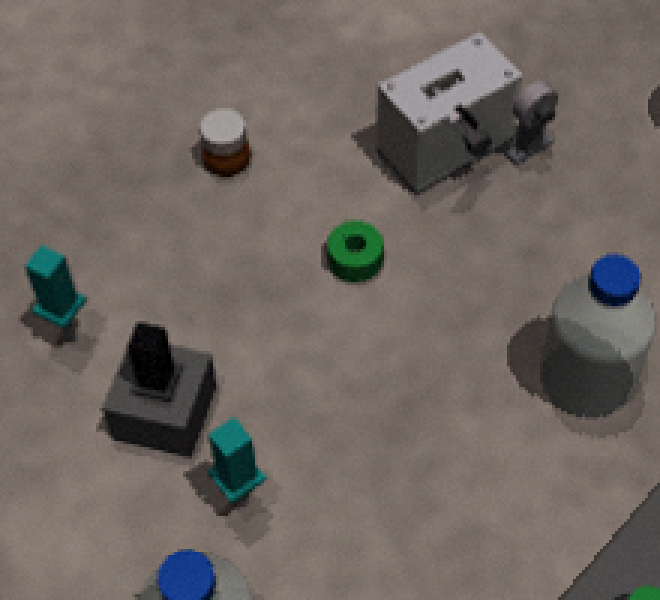

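View pics/b.png

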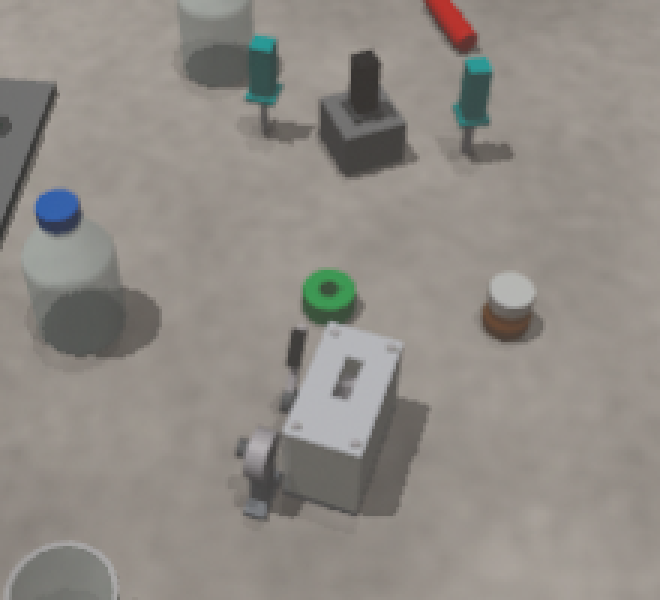

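The black tool stands in the grey stand (scene crop 150,360), with two turquoise decoys either side of it. The white unit has its slot at (443,83), and the drum is beyond the pad arm. Next I'll fit rough poses from the clouds.

```bash
cat >> h.py <<'E'
def rect(q,lo,hi,trim=None):
    s=q[(q[:,2]>lo)&(q[:,2]<hi)][:,:2].astype(np.float32)
    if trim is not None:
        s=s[np.linalg.norm(s-np.array(trim[:2],np.float32),axis=1)<trim[2]]
    r=cv2.minAreaRect(s); return len(s),np.round(r[0],1),np.round(r[1],1),round(r[2],1)
def go(st,target,rpy):
    Rt=R.from_euler('xyz',st['tool_rot']).as_matrix()
    d=Rt.T@(np.array(target)-st['eef_pos'])/300
    w=R.from_matrix(Rt.T@R.from_euler('xyz',rpy).as_matrix()).as_rotvec()/(np.pi/2)
    return np.round(d,4),np.round(w,4)
E
python3 - <<'E'
from h import *
for c in ['scene','side']:
    p=ctrl.get_image(c); X=cloud(p).reshape(-1,3)
    print(c,'unit',rect(X,78,90,(553,131,62)),'stand',rect(X,43,50,(562,-196,48)),'tool',rect(X,95,120,(560,-196,30)))
p=ctrl.get_image('wrist'); print(np.round(p['hand_eye'],3).tolist(),p['fx'])
st=ctrl.read_state()
print(go(st,[552,100,330],[-np.pi,0,2.858]))
E
```

```text
scene unit (811, array([556.6, 126.3]), array([101.8,  77. ]), 76.4) stand (454, array([ 557.2, -196.6]), array([61.2, 62.3]), 27.8) tool (136, array([ 558. , -196.3]), array([20.9, 22. ]), 26.4)
side unit (1062, array([557.9, 129.1]), array([101.5,  73.9]), 77.2) stand (246, array([ 558.9, -192. ]), array([61.8, 61.1]), 27.4) tool (72, array([ 558.8, -192.1]), array([21.3, 22. ]), 25.0)
[[0.001, -0.944, -0.329, 84.539], [1.0, 0.001, -0.001, 0.319], [0.001, -0.329, 0.944, -143.779], [0.0, 0.0, 0.0, 1.0]] 316.47063463517134
(array([-1.6732, -1.3313, -0.329 ]), array([ 0.    , -0.    , -0.0002]))
```

{"name": "jog_arm", "arguments": {
  "plan": [
    {"tx":-0.837,"ty":-0.62,"tz":-0.1,"wz":0.98,"claw":0},
    {"tx":-0.837,"ty":-0.62,"tz":-0.1,"wz":0.98,"claw":0},
    {"tx":-0.837,"ty":-0.62,"tz":-0.1,"wz":0.98,"claw":0},
    {"tx":-0.837,"ty":-0.62,"tz":-0.1,"wz":0.98,"claw":0},
    {"tx":-0.837,"ty":-0.62,"tz":-0.1,"wz":0.98,"claw":0},
    {"tx":-0.837,"ty":-0.62,"tz":-0.1,"wz":0.98,"claw":0},
    {"tx":-0.837,"ty":-0.62,"tz":-0.1,"wz":0.98,"claw":0},
    {"tx":-0.837,"ty":-0.62,"tz":-0.1,"wz":0.98,"claw":0},
    {"tx":-0.837,"ty":-0.62,"tz":-0.1,"wz":0.98,"claw":0},
    {"tx":-0.837,"ty":-0.62,"tz":-0.1,"wz":0.98,"claw":0},
    {"tx":-0.837,"ty":-0.62,"tz":-0.1,"wz":0.98,"claw":0}
  ]
}}

```text
invalid input at $.plan[0]: expected keys tx, ty, tz, wx, wy, wz, claw
```

```bash
python3 - <<'E'
from h import *
st=ctrl.read_state(); print(st['clock'],st['eef_pos'],st['tool_rot'],st['qpos'])
print(go(st,[560,124,200],[-np.pi,0,np.radians(-13)]))
E
```

```text
1.35 [181.99432507 624.01116874 231.31902838] [ 3.14158744e+00 -3.38758783e-05  2.85770413e+00] [-1.35278979  0.62839076  0.03852455  1.5174026  -0.02701366  0.99631232
 -0.02002963]
(array([-1.6764, -1.2471,  0.1043]), array([-0.    , -0.    ,  1.9637]))
```

{"name": "jog_arm", "arguments": {
  "plan": [
    {"tx":-0.837,"ty":-0.62,"tz":-0.1,"wx":0,"wy":0,"wz":0.98,"claw":0},
    {"tx":-0.837,"ty":-0.62,"tz":-0.1,"wx":0,"wy":0,"wz":0.98,"claw":0},
    {"tx":-0.837,"ty":-0.62,"tz":-0.1,"wx":0,"wy":0,"wz":0.98,"claw":0},
    {"tx":-0.837,"ty":-0.62,"tz":-0.1,"wx":0,"wy":0,"wz":0.98,"claw":0},
    {"tx":-0.837,"ty":-0.62,"tz":-0.1,"wx":0,"wy":0,"wz":0.98,"claw":0},
    {"tx":-0.837,"ty":-0.62,"tz":-0.1,"wx":0,"wy":0,"wz":0.98,"claw":0},
    {"tx":-0.837,"ty":-0.62,"tz":-0.1,"wx":0,"wy":0,"wz":0.98,"claw":0},
    {"tx":-0.837,"ty":-0.62,"tz":-0.1,"wx":0,"wy":0,"wz":0.98,"claw":0},
    {"tx":-0.837,"ty":-0.62,"tz":-0.1,"wx":0,"wy":0,"wz":0.98,"claw":0},
    {"tx":-0.837,"ty":-0.62,"tz":-0.1,"wx":0,"wy":0,"wz":0.98,"claw":0},
    {"tx":-0.837,"ty":-0.62,"tz":-0.1,"wx":0,"wy":0,"wz":0.98,"claw":0}
  ]
}}

```text
clock: 2.45
eef_pos: [370.9, 375.2, 261.4]
tool_rot: [3.141, -0.0, 1.314]
force: [0.8, -0.7, -0.7]
width: 85.4
gripper_force: 0.0
```

```bash
python3 - <<'E'
from h import *
st=ctrl.read_state(); print(st['clock'],st['eef_pos'],st['tool_rot'],st['qpos'])
print(go(st,[560,124,200],[-np.pi,0,np.radians(-13)]))
E
```

```text
2.45 [370.94331129 375.22985077 261.39271708] [ 3.14143686e+00 -1.43586283e-04  1.31438353e+00] [-1.17585237  0.45290812  0.48377791  1.82928028 -0.25829996  0.9216457
 -0.83256842]
(array([-0.6503,  0.8219,  0.2047]), array([ 0.000e+00, -1.000e-04,  9.812e-01]))
```

{"name": "jog_arm", "arguments": {
  "plan": [
    {"tx":-0.65,"ty":0.822,"tz":0.205,"wx":0,"wy":0,"wz":0.981,"claw":0},
    {"tx":-0.65,"ty":0.822,"tz":0.205,"wx":0,"wy":0,"wz":0.981,"claw":0},
    {"tx":-0.65,"ty":0.822,"tz":0.205,"wx":0,"wy":0,"wz":0.981,"claw":0},
    {"tx":-0.65,"ty":0.822,"tz":0.205,"wx":0,"wy":0,"wz":0.981,"claw":0},
    {"tx":-0.65,"ty":0.822,"tz":0.205,"wx":0,"wy":0,"wz":0.981,"claw":0},
    {"tx":-0.65,"ty":0.822,"tz":0.205,"wx":0,"wy":0,"wz":0.981,"claw":0},
    {"tx":-0.65,"ty":0.822,"tz":0.205,"wx":0,"wy":0,"wz":0.981,"claw":0},
    {"tx":-0.65,"ty":0.822,"tz":0.205,"wx":0,"wy":0,"wz":0.981,"claw":0},
    {"tx":-0.65,"ty":0.822,"tz":0.205,"wx":0,"wy":0,"wz":0.981,"claw":0},
    {"tx":-0.65,"ty":0.822,"tz":0.205,"wx":0,"wy":0,"wz":0.981,"claw":0},
    {"tx":-0.65,"ty":0.822,"tz":0.205,"wx":0,"wy":0,"wz":0.981,"claw":0},
    {"tx":-0.65,"ty":0.822,"tz":0.205,"wx":0,"wy":0,"wz":0.981,"claw":0}
  ]
}}

```text
clock: 3.65
eef_pos: [561.0, 125.0, 199.6]
tool_rot: [3.141, 0.0, -0.222]
force: [-0.6, 0.1, -0.4]
width: 85.7
gripper_force: 0.0
```

```bash
python3 - <<'E'
from h import *
st=ctrl.read_state(); print(st['clock'],st['eef_pos'],st['tool_rot'],st['qpos'])
p=ctrl.get_image('wrist'); X=cloud(p,st); np.save('xu.npy',X); cv2.imwrite('pics/w_unit_raw.png',p['img'][...,::-1]); save(p,'wu.png',(100,60,480,380),2)
q=X.reshape(-1,3); print('top',rect(q,79,87,(557,128,62)))
for r in ctrl.trace(p,'unit'): print(r['score'],r['extent'])
print(go(st,[558,-194,220],[-np.pi,0,np.radians(27.5)]))
E
```

```text
3.65 [561.04357823 124.99265217 199.62142263] [ 3.14124872e+00  8.53503907e-05 -2.22053695e-01] [-0.77235763  0.70238028  0.84519009  1.78179305 -0.63409429  0.95326741
 -1.45198181]
top (6603, array([557.9, 128.6]), array([100.4,  74.9]), 76.9)
0.61 [282.4, 200.1, 117.8, 91.0]
(array([ 0.2243,  1.0395, -0.0676]), array([ 2.000e-04,  1.000e-04, -4.469e-01]))
```

View pics/wu.png

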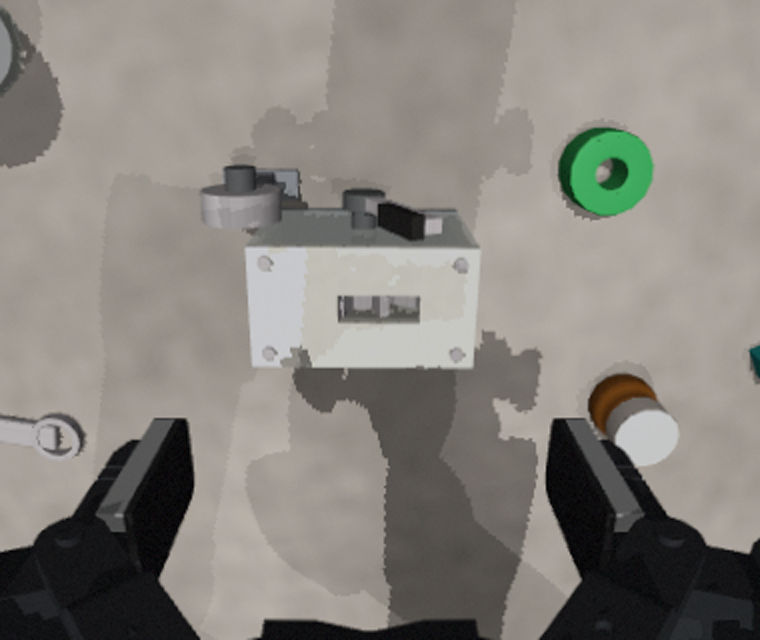

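The wrist view shows the cover square-on, with the slot at (378,308) and teeth inside it, the pad at (400,220) and the drum at (240,205). I'll extract the numbers from the cloud.

```bash
python3 - <<'E'
from h import *
X=np.load('xu.npy').reshape(-1,3)
m=(X[:,2]>80)&(X[:,2]<87)&(np.linalg.norm(X[:,:2]-[555,129],axis=1)<60)
yaw=np.radians(-13.1); c=np.array([552.,130.])
for it in range(4):
    x=np.array([np.cos(yaw),np.sin(yaw)]); y=np.array([-x[1],x[0]])
    q=X[m]; U=np.c_[(q[:,:2]-c)@x,(q[:,:2]-c)@y]
    s=U[(abs(U[:,0])<31)]
    # edges per strip
    e=[]; 
    for k in np.arange(-40,41,4):
        t=s[abs(s[:,1]-k)<2,0]; e.append([k,np.percentile(t,1),np.percentile(t,97 if k<20 and k>-45 else 99)])
    e=np.array(e); f=np.polyfit(e[:,0],e[:,1],1); dy=-f[0]
    ex=[]
    for k in np.arange(-24,25,4):
        t=s[abs(s[:,0]-k)<2,1]; ex.append([t.min(),t.max()])
    ex=np.median(ex,0)
    c=c+x*(np.median(e[:,1])+28)+y*ex.mean(); yaw+=dy
    print(np.round(c,1),np.degrees(yaw).round(2),np.median(e[:,1]).round(1),ex.round(1),q[:,2].mean().round(1))
x=np.array([np.cos(yaw),np.sin(yaw)]); y=np.array([-x[1],x[0]])
U=np.c_[(X[:,:2]-c)@x,(X[:,:2]-c)@y,X[:,2]]
h=U[(abs(U[:,0])<15)&(abs(U[:,1]+7)<25)&(U[:,2]<78)]
print('slot',np.percentile(h,[1,50,99],0).round(1))
# teeth: profile of z vs y in slot
for k in range(-26,14,2):
    t=h[abs(h[:,1]-k)<1]; 
    if len(t): print(k,len(t),np.percentile(t[:,2],[5,50,95]).round(1),end='; ')
print()
# arm/pad outside wall
a=U[(U[:,0]>31)&(U[:,0]<56)&(abs(U[:,1])<75)&(U[:,2]>15)]
for n,s in (('arm',a[a[:,1]<33]),('drum',a[a[:,1]>33])):
    print(n,len(s)); o=s[np.argsort(s[:,1])]
    for k in range(-65,75,4):
        t=s[abs(s[:,1]-k)<2]
        if len(t): print(k,len(t),t[:,2].max().round(1),np.median(t[:,2]).round(1),t[:,0].min().round(0),t[:,0].max().round(0),end='; ')
    print()
E
```

```text
[550.  130.5] -12.9 -30.1 [-49.9  50. ] 84.2
[550.  130.4] -12.91 -28.0 [-50.   49.8] 84.2
[549.9 130.4] -12.84 -28.0 [-49.9  49.9] 84.2
[550.  130.4] -12.85 -28.0 [-49.9  49.9] 84.2
slot [[ -7.9 -26.4  58.2]
 [ -4.   -6.3  66.7]
 [  2.   10.9  76. ]]
-26 10 [59.9 61.5 62.8]; -24 13 [62.1 63.6 64.2]; -22 12 [61.8 62.5 62.8]; -20 12 [60.5 61.4 61.8]; -18 13 [58.6 60.1 61. ]; -16 11 [57.5 58.5 60. ]; -14 10 [58.4 59.7 60.8]; -12 10 [73.2 74.3 74.9]; -10 28 [73.2 74.5 75.4]; -8 26 [73.6 74.7 76.2]; -6 19 [68.5 70.8 72.7]; -4 15 [64.  65.8 67.1]; -2 14 [64.  64.8 66.4]; 0 14 [64.5 65.2 66.2]; 2 20 [63.8 65.  65.9]; 4 14 [63.7 64.8 66. ]; 6 17 [66.7 69.  70.2]; 8 19 [71.4 72.9 74.5]; 10 32 [73.6 74.6 75.6]; 
arm 1540
-37 4 288.0 284.3 31.0 31.0; -33 10 290.4 98.2 31.0 42.0; -29 39 293.7 98.8 31.0 43.0; -25 60 295.8 100.7 31.0 45.0; -21 200 297.0 293.6 31.0 46.0; -17 343 296.9 293.6 31.0 45.0; -13 114 296.6 92.9 31.0 46.0; -9 93 89.3 83.0 35.0 45.0; -5 74 80.6 61.9 31.0 45.0; -1 68 59.8 55.3 32.0 45.0; 3 80 57.3 54.6 31.0 45.0; 7 55 296.6 52.7 31.0 45.0; 11 225 296.5 294.8 31.0 44.0; 15 163 297.2 295.0 31.0 33.0; 19 10 295.9 294.9 31.0 32.0; 23 2 293.3 293.0 31.0 31.0; 
drum 965
39 101 69.8 64.9 34.0 48.0; 43 104 73.7 70.4 34.0 48.0; 47 132 75.8 73.1 34.0 55.0; 51 156 77.9 73.4 34.0 56.0; 55 134 77.6 75.6 34.0 55.0; 59 114 77.3 75.2 34.0 55.0; 63 91 76.8 74.3 34.0 56.0; 67 81 74.4 71.4 34.0 48.0; 71 51 70.5 68.4 34.0 48.0;
```

{"name": "jog_arm", "arguments": {
  "plan": [
    {"tx":0.224,"ty":1.0,"tz":0,"wx":0,"wy":0,"wz":-0.447,"claw":0},
    {"tx":0.224,"ty":1.0,"tz":0,"wx":0,"wy":0,"wz":-0.447,"claw":0},
    {"tx":0.224,"ty":1.0,"tz":0,"wx":0,"wy":0,"wz":-0.447,"claw":0},
    {"tx":0.224,"ty":1.0,"tz":0,"wx":0,"wy":0,"wz":-0.447,"claw":0},
    {"tx":0.224,"ty":1.0,"tz":0,"wx":0,"wy":0,"wz":-0.447,"claw":0},
    {"tx":0.224,"ty":1.0,"tz":0,"wx":0,"wy":0,"wz":-0.447,"claw":0},
    {"tx":0.224,"ty":1.0,"tz":0,"wx":0,"wy":0,"wz":-0.447,"claw":0},
    {"tx":0.224,"ty":1.0,"tz":0,"wx":0,"wy":0,"wz":-0.447,"claw":0},
    {"tx":0.224,"ty":1.0,"tz":0,"wx":0,"wy":0,"wz":-0.447,"claw":0}
  ]
}}

```text
clock: 4.65
eef_pos: [560.5, -181.1, 199.6]
tool_rot: [-3.14, -0.001, 0.481]
force: [-0.3, 1.0, -0.5]
width: 85.2
gripper_force: 0.0
```

```bash
python3 - <<'E'
from h import *
st=ctrl.read_state(); print(st['clock'],st['eef_pos'],st['tool_rot'],st['qpos'])
p=ctrl.get_image('wrist'); X=cloud(p,st).reshape(-1,3); np.save('xs.npy',X); save(p,'ws.png',(100,60,480,380),2)
print('stand',rect(X,44,51,(558,-194,48)),'tool',rect(X,100,115,(558,-194,30)), np.median(X[(X[:,2]>100)&(X[:,2]<115)&(np.hypot(X[:,0]-558,X[:,1]+194)<20)],0))
for c in ['scene','side']:
    p=ctrl.get_image(c); Y=cloud(p).reshape(-1,3)
    print(c,'stand',rect(Y,43,50,(558,-194,48)),'tool',rect(Y,95,115,(558,-194,30)))
    # unit in wrist-derived frame
    yaw=np.radians(-12.85);x=np.array([np.cos(yaw),np.sin(yaw)]); y=np.array([-x[1],x[0]])
    U=np.c_[(Y[:,:2]-[550,130.4])@x,(Y[:,:2]-[550,130.4])@y,Y[:,2]]
    s=U[(U[:,2]>78)&(U[:,2]<88)&(abs(U[:,0])<34)&(abs(U[:,1])<58)]
    lo=[np.percentile(s[abs(s[:,1]-k)<4,0],2) for k in range(-40,41,8)]
    hi=[s[abs(s[:,1]-k)<4,0].max() for k in range(20,45,8)]
    ye=[[s[abs(s[:,0]-k)<4,1].min(),s[abs(s[:,0]-k)<4,1].max()] for k in range(-20,21,8)]
    print('unit edges',np.round(lo,1),np.round(hi,1),np.median(ye,0).round(1),s[:,2].mean())
E
```

```text
4.65 [ 560.54921673 -181.05106858  199.57780128] [-3.13990861e+00 -6.25528667e-04  4.81175337e-01] [-0.10267994  0.64732717  0.60105222  1.73838719 -0.45292731  0.89894736
 -0.39732749]
stand (2493, array([ 558.7, -194.3]), array([60.5, 60.3]), 27.9) tool (673, array([ 558.8, -194.7]), array([21.1, 19.5]), 27.7) [ 559.94127031 -193.88157838  108.27326707]
scene stand (455, array([ 557.2, -196.6]), array([61. , 62.4]), 28.4) tool (134, array([ 557.1, -196.7]), array([21.8, 22.9]), 30.1)
unit edges [-29.6 -28.2 -26.6 -29.3 -28.7 -30.4 -29.1 -27.2 -28.2 -28.5 -28.7] [27.9 27.3 27.7 27.8] [-52.4  47.9] 83.64659607718109
side stand (240, array([ 558.3, -191.9]), array([61.4, 63.4]), 27.7) tool (75, array([ 558.8, -192.4]), array([21.1, 23.6]), 32.7)
unit edges [-27.4 -28.2 -27.8 -28.  -27.4 -28.4 -28.3 -28.  -27.5 -27.6 -27.8] [26.4 27.6 26.9 27.2] [-48.5  50.8] 83.04027583414612
```

View pics/ws.png

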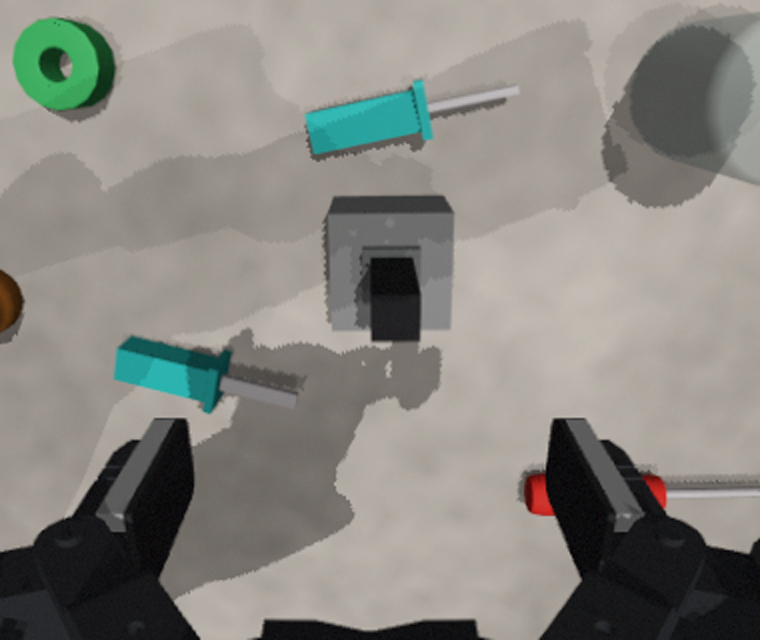

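The decoys have toppled by themselves and lie low, clear of the fingers. The black tool in the stand is square to yaw 27.8°, centred at (558.7,-194.5).

```bash
python3 - <<'E'
from h import *
st=ctrl.read_state(); print(st['clock'],st['eef_pos'],st['tool_rot'])
print(go(st,[558.7,-194.5,130],[-np.pi,0,np.radians(27.8)]),go(st,[558.7,-194.5,58],[-np.pi,0,np.radians(27.8)]))
E
```

```text
4.8 [ 560.82471357 -180.18019908  199.5643657 ] [-3.14029045e+00 -3.19640781e-04  4.83203472e-01]
(array([-0.0285,  0.0393,  0.2318]), array([-0.0008, -0.0002, -0.0013])) (array([-0.0286,  0.0396,  0.4718]), array([-0.0008, -0.0002, -0.0013]))
```

{"name": "jog_arm", "arguments": {
  "plan": [
    {"tx":-0.028,"ty":0.04,"tz":0.1,"wx":0,"wy":0,"wz":-0.001,"claw":0},
    {"tx":-0.028,"ty":0.04,"tz":0.2,"wx":0,"wy":0,"wz":-0.001,"claw":0},
    {"tx":-0.028,"ty":0.04,"tz":0.23,"wx":0,"wy":0,"wz":-0.001,"claw":0},
    {"tx":-0.028,"ty":0.04,"tz":0.23,"wx":0,"wy":0,"wz":-0.001,"claw":0},
    {"tx":-0.028,"ty":0.04,"tz":0.23,"wx":0,"wy":0,"wz":-0.001,"claw":0}
  ]
}}

```text
clock: 5.3
eef_pos: [559.3, -196.7, 131.6]
tool_rot: [3.141, -0.001, 0.483]
force: [0.3, -1.1, 1.1]
width: 85.5
gripper_force: 0.0
```

```bash
python3 - <<'E'
from h import *
st=ctrl.read_state(); print(st['clock'],st['eef_pos'],st['tool_rot'])
print(go(st,[558.7,-194.5,58],[-np.pi,0,np.radians(27.8)]))
E
```

```text
5.3 [ 559.28926082 -196.69233365  131.64764658] [ 3.14079964e+00 -8.40422904e-04  4.82527514e-01]
(array([ 0.0014, -0.0076,  0.2455]), array([ 0.0005, -0.0005, -0.0017]))
```

{"name": "jog_arm", "arguments": {
  "plan": [
    {"tx":0,"ty":-0.003,"tz":0.08,"wx":0,"wy":0,"wz":0,"claw":0},
    {"tx":0,"ty":-0.003,"tz":0.16,"wx":0,"wy":0,"wz":0,"claw":0},
    {"tx":0,"ty":-0.003,"tz":0.22,"wx":0,"wy":0,"wz":0,"claw":0},
    {"tx":0,"ty":-0.003,"tz":0.242,"wx":0,"wy":0,"wz":0,"claw":0},
    {"tx":0,"ty":-0.003,"tz":0.242,"wx":0,"wy":0,"wz":0,"claw":0},
    {"tx":0,"ty":-0.003,"tz":0.242,"wx":0,"wy":0,"wz":0,"claw":0}
  ]
}}

```text
clock: 5.9
eef_pos: [559.0, -196.8, 59.5]
tool_rot: [3.14, -0.001, 0.481]
force: [1.0, 0.1, 0.9]
width: 85.3
gripper_force: 0.0
```

```bash
python3 - <<'E'
from h import *
st=ctrl.read_state(); print(st['clock'],st['eef_pos'],st['tool_rot'],st['force'])
E
```

```text
5.9 [ 558.99142968 -196.83372655   59.50588594] [ 3.13989622e+00 -1.44019802e-03  4.81305484e-01] [0.99488405 0.05119044 0.88329318]
```

{"name": "jog_arm", "arguments": {
  "plan": [
    {"tx":0.003,"ty":-0.007,"tz":0.003,"wx":0,"wy":0,"wz":0.002,"claw":0},
    {"tx":0.003,"ty":-0.007,"tz":0.003,"wx":0,"wy":0,"wz":0.002,"claw":0.4},
    {"tx":0.003,"ty":-0.007,"tz":0.003,"wx":0,"wy":0,"wz":0.002,"claw":0.65},
    {"tx":0.003,"ty":-0.007,"tz":0.003,"wx":0,"wy":0,"wz":0.002,"claw":1},
    {"tx":0.003,"ty":-0.007,"tz":0.003,"wx":0,"wy":0,"wz":0.002,"claw":1},
    {"tx":0.003,"ty":-0.007,"tz":0.003,"wx":0,"wy":0,"wz":0.002,"claw":1},
    {"tx":0.003,"ty":-0.007,"tz":0.003,"wx":0,"wy":0,"wz":0.002,"claw":1},
    {"tx":0.003,"ty":-0.007,"tz":0.003,"wx":0,"wy":0,"wz":0.002,"claw":1},
    {"tx":0.003,"ty":-0.007,"tz":0.003,"wx":0,"wy":0,"wz":0.002,"claw":1},
    {"tx":0.003,"ty":-0.007,"tz":0.003,"wx":0,"wy":0,"wz":0.002,"claw":1}
  ]
}}

```text
clock: 6.9
eef_pos: [558.0, -194.3, 57.5]
tool_rot: [3.141, -0.0, 0.478]
force: [0.6, -1.1, 2.4]
width: 19.5
gripper_force: 58.8
```

{"name": "jog_arm", "arguments": {
  "plan": [
    {"tx":0,"ty":0,"tz":-0.05,"wx":0,"wy":0,"wz":0,"claw":1},
    {"tx":0,"ty":0,"tz":-0.15,"wx":0,"wy":0,"wz":0,"claw":1},
    {"tx":0,"ty":0,"tz":-0.25,"wx":0,"wy":0,"wz":0,"claw":1},
    {"tx":0,"ty":0,"tz":-0.35,"wx":0,"wy":0,"wz":0,"claw":1},
    {"tx":0,"ty":0,"tz":-0.4,"wx":0,"wy":0,"wz":0,"claw":1},
    {"tx":0,"ty":0,"tz":-0.4,"wx":0,"wy":0,"wz":0,"claw":1},
    {"tx":0,"ty":0,"tz":-0.4,"wx":0,"wy":0,"wz":0,"claw":1},
    {"tx":0,"ty":0,"tz":-0.4,"wx":0,"wy":0,"wz":0,"claw":1}
  ]
}}

```text
clock: 7.7
eef_pos: [557.0, -193.5, 176.1]
tool_rot: [-3.14, 0.002, 0.478]
force: [-1.0, 0.5, -2.6]
width: 19.2
gripper_force: 58.6
```

```bash
python3 - <<'E'
from h import *
st=ctrl.read_state(); print(st['clock'],st['eef_pos'],st['tool_rot'],st['force'])
ims=[]
for c in ['wrist','scene','side']:
    p=ctrl.get_image(c); X=cloud(p,st)
    if c=='wrist':
        im=p['img'][60:380,100:480]
        X=X.reshape(-1,3); h=X[(np.hypot(X[:,0]-558.5,X[:,1]+194.5)<13)&(X[:,2]<45)]
        print('hole pts',len(h), cv2.minAreaRect(h[:,:2].astype(np.float32)) if len(h)>3 else '')
    else:
        T=campose(p); v=T[:3,:3].T@(np.array(st['eef_pos'])-[0,0,30]-T[:3,3]); u=int(p['fx']*v[0]/v[2]+p['cx']); w=int(p['fy']*v[1]/v[2]+p['cy'])
        im=p['img'][w-40:w+40,u-47:u+48]
        b=X[w-40:w+40,u-47:u+48].reshape(-1,3); z0=st['eef_pos'][2]
        b=b[(np.hypot(b[:,0]-st['eef_pos'][0],b[:,1]-st['eef_pos'][1])<15)&(b[:,2]>z0-55)&(b[:,2]<z0-12)]
        print(c,len(b),np.median(b,0) if len(b) else '', z0)
    ims.append(cv2.resize(im,(380,320),interpolation=cv2.INTER_CUBIC))
cv2.imwrite('pics/lift.png',cv2.resize(np.vstack([np.hstack(ims[:2]),np.hstack([ims[2],ims[2]*0])]),(712,600))[...,::-1])
E
```

```text
7.7 [ 556.99313424 -193.47520424  176.14392111] [-3.13960604e+00  1.59250589e-03  4.78181578e-01] [-0.99542801  0.50961574 -2.55019842]
hole pts 167 ((555.115234375, -196.28173828125), (8.291872024536133, 10.002622604370117), 28.403593063354492)
scene 30 [ 558.14415381 -196.48316442  132.87162504] 176.143921111961
side 42 [ 557.70653955 -191.018238    137.65209705] 176.143921111961
```

View pics/lift.png

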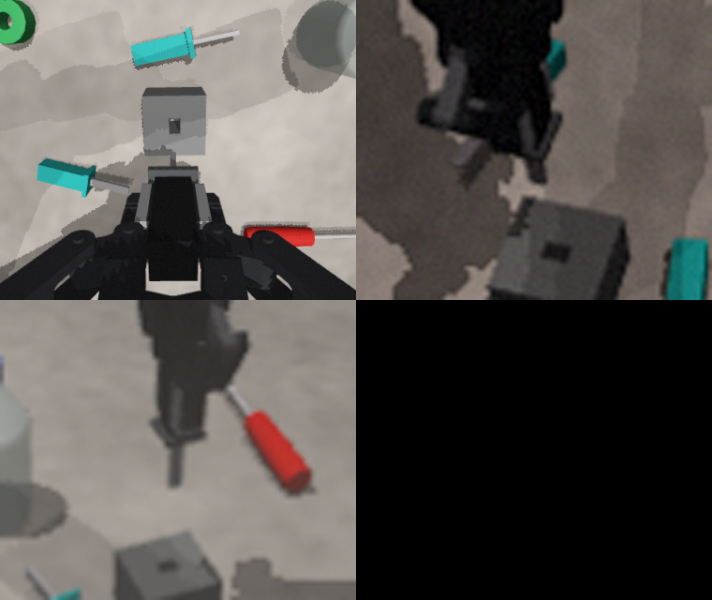

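The wrist view at (175,127) shows the hole's long side along the image vertical, which is tool x. So the grasp closes along the blade's thin side, as wanted. Next I'll measure where the handle sits in the hand and work out the move to the slot.

```bash
python3 - <<'E'
from h import *
st=ctrl.read_state(); p=ctrl.get_image('wrist'); X=cloud(p,st)
Rt=R.from_euler('xyz',st['tool_rot']).as_matrix()
L=(X.reshape(-1,3)-st['eef_pos'])@Rt
s=L[(abs(L[:,0])<25)&(abs(L[:,1])<9)&(L[:,2]<-35)&(L[:,2]>-65)]
print(len(s),np.percentile(s,[1,10,50,90,99],0).round(1).tolist())
t=s[abs(s[:,2]-np.percentile(s[:,2],15))<3]; print('top face x',np.percentile(t,[1,50,99],0).round(1).tolist())
f=L[(abs(L[:,0])<25)&(abs(L[:,1])<9)&(L[:,2]<-8)&(L[:,2]>-44)&(L[:,0]>5)]
print('front face',len(f),np.polyfit(f[:,2],f[:,0],1) if len(f)>9 else '',np.median(f,0) if len(f) else '')
print(st['eef_pos'],st['tool_rot'],go(st,[546.2,114.7,176],[-np.pi,0,-.2243]))
E
```

```text
3266 [[-8.9, -8.8, -51.8], [-5.7, -7.2, -51.3], [7.1, 0.1, -50.4], [11.2, 7.2, -39.7], [11.6, 8.8, -35.5]]
top face x [[-9.0, -8.8, -51.8], [2.5, 0.1, -50.7], [11.4, 8.8, -48.4]]
front face 1951 [-4.29670567e-04  1.09714925e+01] [ 10.98328057   0.05212233 -29.62088426]
[ 557.20995435 -193.88584386  176.21588727] [-3.14016590e+00  1.58675216e-03  4.77943095e-01] (array([ 0.4405, -0.9302,  0.0013]), array([-0.0005,  0.0013,  0.4471]))
```

{"name": "jog_arm", "arguments": {
  "plan": [
    {"tx":0.438,"ty":-0.93,"tz":0,"wx":0,"wy":0.001,"wz":0.447,"claw":1},
    {"tx":0.438,"ty":-0.93,"tz":0,"wx":0,"wy":0.001,"wz":0.447,"claw":1},
    {"tx":0.438,"ty":-0.93,"tz":0,"wx":0,"wy":0.001,"wz":0.447,"claw":1},
    {"tx":0.438,"ty":-0.93,"tz":0,"wx":0,"wy":0.001,"wz":0.447,"claw":1},
    {"tx":0.438,"ty":-0.93,"tz":0,"wx":0,"wy":0.001,"wz":0.447,"claw":1},
    {"tx":0.438,"ty":-0.93,"tz":0,"wx":0,"wy":0.001,"wz":0.447,"claw":1},
    {"tx":0.438,"ty":-0.93,"tz":0,"wx":0,"wy":0.001,"wz":0.447,"claw":1},
    {"tx":0.438,"ty":-0.93,"tz":0,"wx":0,"wy":0.001,"wz":0.447,"claw":1},
    {"tx":0.438,"ty":-0.93,"tz":0,"wx":0,"wy":0.001,"wz":0.447,"claw":1},
    {"tx":0.438,"ty":-0.93,"tz":0,"wx":0,"wy":0.001,"wz":0.447,"claw":1},
    {"tx":0.438,"ty":-0.93,"tz":0,"wx":0,"wy":0.001,"wz":0.447,"claw":1}
  ]
}}

```text
clock: 9.0
eef_pos: [546.4, 111.8, 177.5]
tool_rot: [-3.141, -0.002, -0.228]
force: [0.1, -0.8, -0.8]
width: 19.6
gripper_force: 59.0
```

```bash
cat >> h.py <<'E'
C=np.array([550.0,130.4]); YW=-.2243
xu=np.array([np.cos(YW),np.sin(YW)]); yu=np.array([-xu[1],xu[0]])
def rep(tgt=None):
    "tip in unit frame, force in unit frame, and jog to a tip target"
    st=ctrl.read_state(); r=R.from_euler('xyz',st['tool_rot'])
    tip=r.apply([1.0,0,55.5])+st['eef_pos']
    f=np.array(st['force']); d=tip[:2]-C
    print('t',round(st['clock'],2),'tip u',np.round([d@xu,d@yu,tip[2]],1),'F u',np.round([f[:2]@xu,f[:2]@yu,f[2]],1),'rot',np.round(np.degrees(st['tool_rot']),2),'w',st['width'].round(1))
    if tgt is not None:
        g=np.r_[C+xu*tgt[0]+yu*tgt[1],tgt[2]]-R.from_euler('xyz',[-np.pi,0,YW]).apply([1.0,0,55.5])
        print(tgt,*go(st,g,[-np.pi,0,YW]))
E
python3 - <<'E'
from h import *
rep((0,-16,92)); rep((0,-16,67.5))
p=ctrl.get_image('side'); X=cloud(p).reshape(-1,3)
im=p['img'][190:320,230:370]; a=cv2.resize(im,None,fx=3.5,fy=3.5,interpolation=2)
q=ctrl.get_image('wrist'); b=cv2.resize(q['img'][60:260,180:380],(455,455),interpolation=2)
cv2.imwrite('pics/above.png',cv2.resize(np.hstack([cv2.resize(a,(455,455)),b]),(800,400))[...,::-1])
E
```

```text
Traceback (most recent call last):
  File "h.py", line 37, in rep
    print('t',round(st['clock'],2),'tip u',np.round([d@xu,d@yu,tip[2]],1),'F u',np.round([f[:2]@xu,f[:2]@yu,f[2]],1),'rot',np.round(np.degrees(st['tool_rot']),2),'w',st['width'].round(1))
                                                                                                                                                                      ^^^^^^^^^^^^^^^^^
AttributeError: 'float' object has no attribute 'round'
```

```bash
sed -i "s/st\['width'\].round(1)/round(st['width'],1)/" h.py
python3 - <<'E'
from h import *
rep((0,-16,92))
p=ctrl.get_image('side')
a=cv2.resize(p['img'][190:320,230:370],(400,400),interpolation=2)
q=ctrl.get_image('wrist'); b=cv2.resize(q['img'][60:260,180:380],(400,400),interpolation=2)
cv2.imwrite('pics/above.png',np.hstack([a,b])[...,::-1])
rep((0,-16,92)); rep((0,-16,67.5))
E
```

```text
t 9.0 tip u [  1.7 -18.9 122. ] F u [ 0.3 -0.8 -0.8] rot [-1.7999e+02 -1.1000e-01 -1.3040e+01] w 19.6
(0, -16, 92) [-0.0057 -0.0096  0.1001] [-0.0001 -0.0012 -0.0021]
t 9.1 tip u [  1.5 -18.1 122. ] F u [ 0.5  0.6 -1.8] rot [-1.7997e+02 -9.0000e-02 -1.2980e+01] w 19.2
(0, -16, 92) [-0.005  -0.0071  0.0999] [-0.0003 -0.0011 -0.0014]
t 9.1 tip u [  1.5 -18.1 122. ] F u [ 0.5  0.6 -1.8] rot [-1.7997e+02 -9.0000e-02 -1.2980e+01] w 19.2
(0, -16, 67.5) [-0.0051 -0.0071  0.1816] [-0.0003 -0.0011 -0.0014]
```

View pics/above.png

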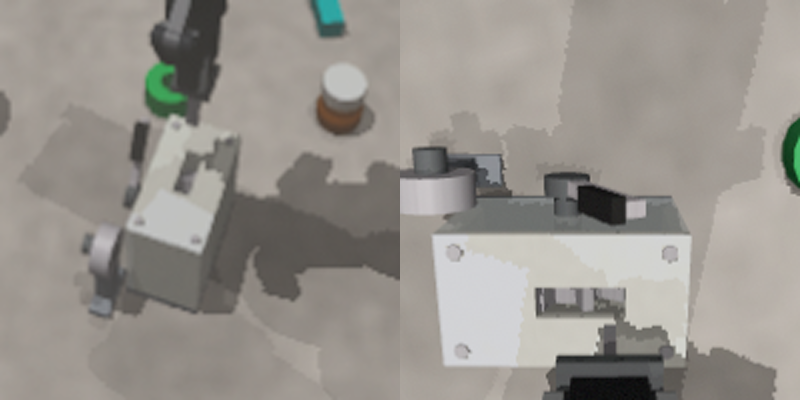

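The blade hangs above the slot's -y end and the slot (580,300) is clear. I'll lower to just above the cover.

{"name": "jog_arm", "arguments": {
  "plan": [
    {"tx":-0.005,"ty":-0.007,"tz":0.05,"wx":0,"wy":-0.001,"wz":-0.001,"claw":1},
    {"tx":-0.005,"ty":-0.007,"tz":0.1,"wx":0,"wy":-0.001,"wz":-0.001,"claw":1},
    {"tx":-0.005,"ty":-0.007,"tz":0.1,"wx":0,"wy":-0.001,"wz":-0.001,"claw":1},
    {"tx":-0.005,"ty":-0.007,"tz":0.1,"wx":0,"wy":-0.001,"wz":-0.001,"claw":1},
    {"tx":-0.005,"ty":-0.007,"tz":0.1,"wx":0,"wy":-0.001,"wz":-0.001,"claw":1},
    {"tx":-0.005,"ty":-0.007,"tz":0.1,"wx":0,"wy":-0.001,"wz":-0.001,"claw":1}
  ]
}}

```text
clock: 9.7
eef_pos: [545.6, 116.3, 147.7]
tool_rot: [-3.141, -0.001, -0.223]
force: [-1.1, 0.2, -1.7]
width: 19.4
gripper_force: 59.0
```

```bash
python3 - <<'E'
from h import *
for i in range(4):
    rep(); ctrl.get_image('side')
rep((0,-16,67.5))
E
```

```text
t 9.7 tip u [ -0.2 -14.6  92.2] F u [-1.1 -0.  -1.7] rot [-1.7996e+02 -3.0000e-02 -1.2760e+01] w 19.4
t 9.75 tip u [ -0.2 -14.6  92.2] F u [-0.1  0.5 -1.3] rot [-1.7995e+02 -3.0000e-02 -1.2750e+01] w 19.3
t 9.8 tip u [ -0.3 -14.6  92.2] F u [-0.3  0.3 -1.5] rot [-1.7995e+02 -3.0000e-02 -1.2750e+01] w 19.4
t 9.85 tip u [ -0.4 -14.5  92.1] F u [ 0.8 -0.9 -1.4] rot [-1.7995e+02 -2.0000e-02 -1.2740e+01] w 19.5
t 9.9 tip u [ -0.4 -14.5  92.1] F u [-0.4  0.8 -1.8] rot [-1.7995e+02 -2.0000e-02 -1.2750e+01] w 18.8
(0, -16, 67.5) [0.0013 0.0048 0.0819] [-0.0005 -0.0002  0.0012]
```

{"name": "jog_arm", "arguments": {
  "plan": [
    {"tx":0.001,"ty":0.006,"tz":0,"wx":0,"wy":0,"wz":0.001,"claw":1},
    {"tx":0.001,"ty":0.006,"tz":0.02,"wx":0,"wy":0,"wz":0.001,"claw":1},
    {"tx":0.001,"ty":0.006,"tz":0.034,"wx":0,"wy":0,"wz":0.001,"claw":1},
    {"tx":0.001,"ty":0.006,"tz":0.04,"wx":0,"wy":0,"wz":0.001,"claw":1},
    {"tx":0.001,"ty":0.006,"tz":0.04,"wx":0,"wy":0,"wz":0.001,"claw":1}
  ]
}}

```text
clock: 10.4
eef_pos: [544.8, 114.6, 134.8]
tool_rot: [-3.141, 0.001, -0.224]
force: [0.1, 0.6, -1.9]
width: 19.5
gripper_force: 59.0
```

```bash
python3 - <<'E'
from h import *
rep((0,-16,67.5))
E
```

```text
t 10.4 tip u [ -0.6 -16.6  79.3] F u [-0.   0.6 -1.9] rot [-1.7999e+02  6.0000e-02 -1.2840e+01] w 19.5
(0, -16, 67.5) [ 0.0019 -0.0019  0.0392] [-0.0001  0.0007  0.0001]
```

{"name": "jog_arm", "arguments": {
  "plan": [
    {"tx":0.001,"ty":0,"tz":0.015,"wx":0,"wy":0,"wz":0,"claw":1},
    {"tx":0.001,"ty":0,"tz":0.03,"wx":0,"wy":0,"wz":0,"claw":1},
    {"tx":0.001,"ty":0,"tz":0.039,"wx":0,"wy":0,"wz":0,"claw":1},
    {"tx":0.001,"ty":0,"tz":0.039,"wx":0,"wy":0,"wz":0,"claw":1}
  ]
}}

```text
clock: 10.8
eef_pos: [545.1, 114.5, 123.1]
tool_rot: [-3.141, 0.001, -0.224]
force: [0.5, 0.3, -2.1]
width: 19.2
gripper_force: 59.0
```

```bash
python3 - <<'E'
from h import *
for i in range(3): rep(); ctrl.get_image('side')
rep((0,0,67.5))
rep((0,6,67.5))
E
```

```text
t 10.8 tip u [ -0.3 -16.5  67.6] F u [ 0.4  0.4 -2.1] rot [-1.7999e+02  6.0000e-02 -1.2840e+01] w 19.2
t 10.85 tip u [ -0.1 -16.6  67.8] F u [ 0.1 -0.8 -1.5] rot [-1.7998e+02  3.0000e-02 -1.2850e+01] w 19.2
t 10.9 tip u [  0.  -16.5  68. ] F u [ 0.1  0.4 -1.4] rot [-1.7998e+02  1.0000e-02 -1.2850e+01] w 19.2
t 10.95 tip u [  0.2 -16.5  68.1] F u [-0.2  0.9 -1.1] rot [-179.97   -0.    -12.84] w 19.6
(0, 0, 67.5) [-0.0006 -0.0552  0.0022] [-0.0003 -0.      0.0001]
t 10.95 tip u [  0.2 -16.5  68.1] F u [-0.2  0.9 -1.1] rot [-179.97   -0.    -12.84] w 19.6
(0, 6, 67.5) [-0.0006 -0.0752  0.0022] [-0.0003 -0.      0.0001]
```

{"name": "jog_arm", "arguments": {
  "plan": [
    {"tx":0,"ty":-0.007,"tz":0.002,"wx":0,"wy":0,"wz":0,"claw":1},
    {"tx":0,"ty":-0.014,"tz":0.002,"wx":0,"wy":0,"wz":0,"claw":1},
    {"tx":0,"ty":-0.021,"tz":0.002,"wx":0,"wy":0,"wz":0,"claw":1},
    {"tx":0,"ty":-0.028,"tz":0.002,"wx":0,"wy":0,"wz":0,"claw":1},
    {"tx":0,"ty":-0.035,"tz":0.002,"wx":0,"wy":0,"wz":0,"claw":1},
    {"tx":0,"ty":-0.042,"tz":0.002,"wx":0,"wy":0,"wz":0,"claw":1}
  ]
}}

```text
clock: 11.55
eef_pos: [548.1, 124.1, 123.4]
tool_rot: [3.138, -0.001, -0.226]
force: [-2.1, -5.6, 1.2]
width: 19.1
gripper_force: 59.5
```

```bash
cat >> h.py <<'E'
def padang():
    "arm angle from the side/scene clouds: black pad + bar points outside the +x wall, atan2 about the axis"
    for c in ('scene','side'):
        p=ctrl.get_image(c); X=cloud(p).reshape(-1,3); d=X[:,:2]-C
        U=np.c_[d@xu,d@yu,X[:,2]-45]; r=np.hypot(U[:,1],U[:,2])
        m=(U[:,0]>33)&(U[:,0]<50)&(r>22)&(r<68)&(U[:,2]>0)&(U[:,1]<33); s=U[m]
        if len(s)>5: print(c,len(s),'arm ang',np.degrees(np.arctan2(np.median(s[:,1]),np.median(s[:,2]))).round(1))
E
python3 - <<'E'
from h import *
rep((0,5,67.5)); padang(); rep()
E
```

```text
t 11.55 tip u [ 0.6 -6.8 67.9] F u [-0.8 -5.9  1.2] rot [ 1.7982e+02 -4.0000e-02 -1.2940e+01] w 19.1
(0, 5, 67.5) [-0.0019 -0.0387  0.0011] [ 0.002  -0.0005 -0.0009]
scene 71 arm ang -14.0
side 75 arm ang -3.4
t 11.65 tip u [ 0.6 -6.2 67.8] F u [-1.  -5.2  1.8] rot [ 1.7985e+02 -4.0000e-02 -1.2900e+01] w 19.3
```

{"name": "jog_arm", "arguments": {
  "plan": [
    {"tx":0,"ty":-0.007,"tz":0,"wx":0,"wy":0,"wz":0,"claw":1},
    {"tx":0,"ty":-0.014,"tz":0,"wx":0,"wy":0,"wz":0,"claw":1},
    {"tx":-0.001,"ty":-0.021,"tz":0,"wx":0,"wy":0,"wz":0,"claw":1},
    {"tx":-0.001,"ty":-0.028,"tz":0,"wx":0,"wy":0,"wz":0,"claw":1},
    {"tx":-0.001,"ty":-0.035,"tz":0,"wx":0,"wy":0,"wz":0,"claw":1},
    {"tx":-0.001,"ty":-0.037,"tz":0,"wx":0,"wy":0,"wz":0,"claw":1},
    {"tx":-0.001,"ty":-0.037,"tz":0,"wx":0,"wy":0,"wz":0,"claw":1}
  ]
}}

```text
clock: 12.35
eef_pos: [550.4, 134.9, 123.0]
tool_rot: [3.138, -0.001, -0.225]
force: [-0.9, -6.5, -1.2]
width: 19.5
gripper_force: 59.0
```

```bash
python3 - <<'E'
from h import *
rep((0,-16,67.5)); padang(); rep((0,-16,67.5)); rep((0,-16,79))
E
```

```text
t 12.35 tip u [ 0.5  4.3 67.5] F u [ 0.6 -6.5 -1.2] rot [ 1.7979e+02 -7.0000e-02 -1.2920e+01] w 19.5
(0, -16, 67.5) [-0.0014  0.0683  0.0002] [ 0.0023 -0.0007 -0.0008]
scene 89 arm ang 7.0
side 64 arm ang 16.3
t 12.45 tip u [ 0.5  4.3 67.5] F u [ 0.7 -5.8 -2.3] rot [ 1.798e+02 -7.000e-02 -1.293e+01] w 19.5
(0, -16, 67.5) [-0.0014  0.0682  0.0002] [ 0.0022 -0.0008 -0.0008]
t 12.45 tip u [ 0.5  4.3 67.5] F u [ 0.7 -5.8 -2.3] rot [ 1.798e+02 -7.000e-02 -1.293e+01] w 19.5
(0, -16, 79) [-0.0014  0.0684 -0.0381] [ 0.0022 -0.0008 -0.0008]
```

{"name": "jog_arm", "arguments": {
  "plan": [
    {"tx":-0.001,"ty":0.013,"tz":0,"wx":0,"wy":0,"wz":0,"claw":1},
    {"tx":-0.001,"ty":0.026,"tz":0,"wx":0,"wy":0,"wz":0,"claw":1},
    {"tx":-0.001,"ty":0.026,"tz":-0.02,"wx":0,"wy":0,"wz":0,"claw":1},
    {"tx":-0.001,"ty":0.026,"tz":-0.042,"wx":0,"wy":0,"wz":0,"claw":1},
    {"tx":-0.001,"ty":0.026,"tz":-0.042,"wx":0,"wy":0,"wz":0,"claw":1},
    {"tx":-0.001,"ty":0.045,"tz":-0.042,"wx":0,"wy":0,"wz":0,"claw":1},
    {"tx":-0.001,"ty":0.065,"tz":-0.042,"wx":0,"wy":0,"wz":0,"claw":1},
    {"tx":-0.001,"ty":0.078,"tz":-0.042,"wx":0,"wy":0,"wz":0,"claw":1},
    {"tx":-0.001,"ty":0.078,"tz":-0.042,"wx":0,"wy":0,"wz":0,"claw":1},
    {"tx":-0.001,"ty":0.078,"tz":-0.042,"wx":0,"wy":0,"wz":0,"claw":1}
  ]
}}

```text
clock: 13.45
eef_pos: [544.9, 114.8, 135.5]
tool_rot: [-3.141, 0.0, -0.225]
force: [-0.7, 1.3, -1.4]
width: 19.3
gripper_force: 59.3
```

```bash
python3 - <<'E'
from h import *
rep((0,-16,67.5)); padang(); rep((0,-16,67.5))
E
```

```text
t 13.45 tip u [ -0.6 -16.3  80. ] F u [-0.9  1.1 -1.4] rot [-1.7996e+02  2.0000e-02 -1.2870e+01] w 19.3
(0, -16, 67.5) [ 0.0018 -0.0011  0.0417] [-0.0004  0.0002 -0.0002]
scene 89 arm ang 7.7
side 64 arm ang 16.3
t 13.55 tip u [ -0.6 -15.9  80. ] F u [-0.4  0.7 -1.8] rot [-1.7996e+02  2.0000e-02 -1.2830e+01] w 19.1
(0, -16, 67.5) [0.002  0.0002 0.0416] [-0.0004  0.0002  0.0003]
```

{"name": "jog_arm", "arguments": {
  "plan": [
    {"tx":0.001,"ty":0,"tz":0.015,"wx":0,"wy":0,"wz":0,"claw":1},
    {"tx":0.001,"ty":0,"tz":0.03,"wx":0,"wy":0,"wz":0,"claw":1},
    {"tx":0.001,"ty":0,"tz":0.042,"wx":0,"wy":0,"wz":0,"claw":1},
    {"tx":0.001,"ty":0,"tz":0.042,"wx":0,"wy":0,"wz":0,"claw":1},
    {"tx":0.001,"ty":-0.008,"tz":0.042,"wx":0,"wy":0,"wz":0,"claw":1},
    {"tx":0.001,"ty":-0.016,"tz":0.042,"wx":0,"wy":0,"wz":0,"claw":1},
    {"tx":0.001,"ty":-0.024,"tz":0.042,"wx":0,"wy":0,"wz":0,"claw":1},
    {"tx":0.001,"ty":-0.032,"tz":0.042,"wx":0,"wy":0,"wz":0,"claw":1},
    {"tx":0.001,"ty":-0.04,"tz":0.042,"wx":0,"wy":0,"wz":0,"claw":1},
    {"tx":0.001,"ty":-0.048,"tz":0.042,"wx":0,"wy":0,"wz":0,"claw":1},
    {"tx":0.001,"ty":-0.048,"tz":0.042,"wx":0,"wy":0,"wz":0,"claw":1}
  ]
}}

```text
clock: 14.65
eef_pos: [548.6, 127.1, 123.4]
tool_rot: [3.14, -0.001, -0.225]
force: [-2.3, -4.6, 1.0]
width: 19.4
gripper_force: 59.6
```

```bash
python3 - <<'E'
from h import *
rep(); padang(); rep()
E
```

```text
t 14.65 tip u [ 0.4 -3.6 67.9] F u [-1.2 -4.9  1. ] rot [ 1.7989e+02 -6.0000e-02 -1.2890e+01] w 19.4
scene 84 arm ang 29.4
side 29 arm ang 34.6
t 14.75 tip u [ 0.4 -3.6 67.9] F u [ 0.4 -5.2  0.7] rot [ 1.799e+02 -6.000e-02 -1.290e+01] w 19.3
```

{"name": "jog_arm", "arguments": {
  "plan": [
    {"tx":0,"ty":-0.003,"tz":0,"wx":0,"wy":0,"wz":0,"claw":1},
    {"tx":0,"ty":-0.006,"tz":0,"wx":0,"wy":0,"wz":0,"claw":1},
    {"tx":0,"ty":-0.009,"tz":0,"wx":0,"wy":0,"wz":0,"claw":1},
    {"tx":0,"ty":-0.009,"tz":0,"wx":0,"wy":0,"wz":0,"claw":1}
  ]
}}

```text
clock: 15.15
eef_pos: [549.2, 129.6, 123.5]
tool_rot: [3.14, -0.001, -0.225]
force: [-0.7, -5.1, 1.5]
width: 19.0
gripper_force: 59.6
```

```bash
python3 - <<'E'
from h import *
rep();ctrl.get_image('side'); rep()
E
```

```text
t 15.15 tip u [ 0.5 -1.1 68. ] F u [ 0.5 -5.1  1.5] rot [ 1.7989e+02 -6.0000e-02 -1.2900e+01] w 19.0
t 15.2 tip u [ 0.4 -1.1 67.9] F u [-0.3 -5.6  1.7] rot [ 1.7989e+02 -6.0000e-02 -1.2900e+01] w 19.5
```

{"name": "jog_arm", "arguments": {
  "plan": [
    {"tx":0,"ty":-0.002,"tz":0,"wx":0,"wy":0,"wz":0,"claw":1},
    {"tx":0,"ty":-0.004,"tz":0,"wx":0,"wy":0,"wz":0,"claw":1},
    {"tx":0,"ty":-0.005,"tz":0,"wx":0,"wy":0,"wz":0,"claw":1},
    {"tx":0,"ty":-0.005,"tz":0,"wx":0,"wy":0,"wz":0,"claw":1}
  ]
}}

```text
clock: 15.6
eef_pos: [549.5, 131.0, 123.4]
tool_rot: [3.14, -0.001, -0.225]
force: [-1.1, -5.0, 1.5]
width: 19.3
gripper_force: 59.6
```

```bash
python3 - <<'E'
from h import *
rep();ctrl.get_image('side'); rep()
E
```

```text
t 15.6 tip u [ 0.4  0.4 67.9] F u [ 0.1 -5.2  1.5] rot [ 1.7989e+02 -6.0000e-02 -1.2910e+01] w 19.3
t 15.65 tip u [ 0.4  0.4 67.9] F u [-0.4 -5.3  0.6] rot [ 1.7989e+02 -6.0000e-02 -1.2910e+01] w 19.7
```

{"name": "jog_arm", "arguments": {
  "plan": [
    {"tx":0,"ty":-0.0015,"tz":0,"wx":0,"wy":0,"wz":0,"claw":1},
    {"tx":0,"ty":-0.003,"tz":0,"wx":0,"wy":0,"wz":0,"claw":1},
    {"tx":0,"ty":-0.003,"tz":0,"wx":0,"wy":0,"wz":0,"claw":1}
  ]
}}

```text
clock: 15.95
eef_pos: [549.7, 131.9, 123.4]
tool_rot: [3.14, -0.001, -0.225]
force: [-0.6, -6.0, 0.9]
width: 19.2
gripper_force: 59.6
```

```bash
python3 - <<'E'
from h import *
rep();ctrl.get_image('side'); rep()
E
```

```text
t 15.95 tip u [ 0.4  1.3 67.9] F u [ 0.8 -5.9  0.9] rot [ 1.7989e+02 -6.0000e-02 -1.2900e+01] w 19.2
t 16.0 tip u [ 0.4  1.3 67.9] F u [ 0.4 -6.   0.5] rot [ 1.7989e+02 -6.0000e-02 -1.2900e+01] w 19.3
```

{"name": "jog_arm", "arguments": {
  "plan": [
    {"tx":0,"ty":-0.0015,"tz":0,"wx":0,"wy":0,"wz":0,"claw":1},
    {"tx":0,"ty":-0.003,"tz":0,"wx":0,"wy":0,"wz":0,"claw":1},
    {"tx":0,"ty":-0.003,"tz":0,"wx":0,"wy":0,"wz":0,"claw":1}
  ]
}}

```text
clock: 16.3
eef_pos: [549.9, 132.7, 123.3]
tool_rot: [3.14, -0.001, -0.225]
force: [-0.9, -5.6, -0.7]
width: 19.3
gripper_force: 59.6
```

```bash
python3 - <<'E'
from h import *
rep();ctrl.get_image('side'); rep()
E
```

```text
t 16.3 tip u [ 0.4  2.1 67.8] F u [ 0.3 -5.6 -0.7] rot [ 1.7988e+02 -6.0000e-02 -1.2900e+01] w 19.3
t 16.35 tip u [ 0.4  2.1 67.8] F u [ 0.  -5.4  0.1] rot [ 1.7988e+02 -6.0000e-02 -1.2910e+01] w 19.1
```

{"name": "jog_arm", "arguments": {
  "plan": [
    {"tx":0,"ty":-0.0015,"tz":0,"wx":0,"wy":0,"wz":0,"claw":1},
    {"tx":0,"ty":-0.003,"tz":0,"wx":0,"wy":0,"wz":0,"claw":1},
    {"tx":0,"ty":-0.003,"tz":0,"wx":0,"wy":0,"wz":0,"claw":1}
  ]
}}

```text
clock: 16.65
eef_pos: [550.1, 133.6, 123.2]
tool_rot: [3.139, -0.001, -0.225]
force: [-1.4, -5.6, 0.6]
width: 19.6
gripper_force: 59.5
```

```bash
python3 - <<'E'
from h import *
rep();padang(); rep()
E
```

```text
t 16.65 tip u [ 0.4  3.  67.7] F u [-0.1 -5.8  0.6] rot [ 1.7987e+02 -6.0000e-02 -1.2900e+01] w 19.6
scene 52 arm ang 41.8
side 22 arm ang 44.3
t 16.75 tip u [ 0.4  3.  67.7] F u [ 2.  -5.4  0.1] rot [ 1.7987e+02 -6.0000e-02 -1.2910e+01] w 19.4
```

{"name": "jog_arm", "arguments": {
  "plan": [
    {"tx":0,"ty":-0.0015,"tz":0,"wx":0,"wy":0,"wz":0,"claw":1},
    {"tx":0,"ty":-0.003,"tz":0,"wx":0,"wy":0,"wz":0,"claw":1},
    {"tx":0,"ty":-0.003,"tz":0,"wx":0,"wy":0,"wz":0,"claw":1}
  ]
}}

```text
clock: 17.05
eef_pos: [550.2, 134.2, 123.1]
tool_rot: [3.139, -0.001, -0.225]
force: [-1.1, -5.9, -0.8]
width: 19.3
gripper_force: 59.2
```

```bash
python3 - <<'E'
from h import *
rep();ctrl.get_image('side'); rep()
E
```

```text
t 17.05 tip u [ 0.4  3.6 67.6] F u [ 0.3 -5.9 -0.8] rot [ 1.7985e+02 -5.0000e-02 -1.2910e+01] w 19.3
t 17.1 tip u [ 0.4  3.7 67.6] F u [-0.1 -6.  -0.7] rot [ 1.7985e+02 -6.0000e-02 -1.2910e+01] w 19.4
```

{"name": "jog_arm", "arguments": {
  "plan": [
    {"tx":0,"ty":-0.0015,"tz":0,"wx":0,"wy":0,"wz":0,"claw":1},
    {"tx":0,"ty":-0.003,"tz":0,"wx":0,"wy":0,"wz":0,"claw":1},
    {"tx":0,"ty":-0.003,"tz":0,"wx":0,"wy":0,"wz":0,"claw":1}
  ]
}}

```text
clock: 17.4
eef_pos: [550.2, 134.4, 123.1]
tool_rot: [3.138, -0.001, -0.226]
force: [-2.1, -7.3, -0.7]
width: 19.0
gripper_force: 59.3
```

```bash
python3 - <<'E'
from h import *
rep();ctrl.get_image('side'); rep()
E
```

```text
t 17.4 tip u [ 0.4  3.8 67.6] F u [-0.4 -7.6 -0.7] rot [ 1.798e+02 -5.000e-02 -1.293e+01] w 19.0
t 17.45 tip u [ 0.4  3.8 67.6] F u [ 0.3 -6.6 -0.3] rot [ 1.798e+02 -5.000e-02 -1.293e+01] w 19.5
```

{"name": "jog_arm", "arguments": {
  "plan": [
    {"tx":0,"ty":-0.0015,"tz":0,"wx":0,"wy":0,"wz":0,"claw":1},
    {"tx":0,"ty":-0.003,"tz":0,"wx":0,"wy":0,"wz":0,"claw":1},
    {"tx":0,"ty":-0.003,"tz":0,"wx":0,"wy":0,"wz":0,"claw":1}
  ]
}}

```text
clock: 17.75
eef_pos: [550.2, 134.6, 123.1]
tool_rot: [3.137, -0.001, -0.226]
force: [-2.5, -9.0, -0.2]
width: 19.5
gripper_force: 59.4
```

```bash
python3 - <<'E'
from h import *
rep();ctrl.get_image('side'); rep();ctrl.get_image('side'); rep()
E
```

```text
t 17.75 tip u [ 0.3  3.9 67.6] F u [-0.5 -9.3 -0.2] rot [ 1.7974e+02 -4.0000e-02 -1.2950e+01] w 19.5
t 17.8 tip u [ 0.4  3.9 67.6] F u [ 0.  -8.5 -0.1] rot [ 1.7975e+02 -5.0000e-02 -1.2950e+01] w 19.2
t 17.85 tip u [ 0.4  3.9 67.6] F u [ 0.3 -8.1 -0.4] rot [ 1.7975e+02 -5.0000e-02 -1.2960e+01] w 19.0
```

{"name": "jog_arm", "arguments": {
  "plan": [
    {"tx":0,"ty":-0.002,"tz":0,"wx":0,"wy":0,"wz":0,"claw":1},
    {"tx":0,"ty":-0.004,"tz":0,"wx":0,"wy":0,"wz":0,"claw":1},
    {"tx":0,"ty":-0.004,"tz":0,"wx":0,"wy":0,"wz":0,"claw":1}
  ]
}}

```text
clock: 18.15
eef_pos: [550.3, 134.8, 123.1]
tool_rot: [3.136, -0.001, -0.226]
force: [-1.7, -8.8, 0.3]
width: 19.1
gripper_force: 59.5
```

```bash
python3 - <<'E'
from h import *
rep();ctrl.get_image('side'); rep();ctrl.get_image('side'); rep();padang();rep()
E
```

```text
t 18.15 tip u [ 0.4  4.1 67.6] F u [ 0.3 -9.   0.3] rot [ 1.7967e+02 -5.0000e-02 -1.2970e+01] w 19.1
t 18.2 tip u [ 0.4  4.  67.6] F u [  0.3 -10.1  -0.4] rot [ 1.7967e+02 -4.0000e-02 -1.2980e+01] w 19.3
t 18.25 tip u [ 0.4  4.1 67.6] F u [ 0.4 -9.5 -0.2] rot [ 1.7967e+02 -5.0000e-02 -1.2980e+01] w 19.4
scene 52 arm ang 44.3
side 20 arm ang 42.8
t 18.35 tip u [ 0.4  4.  67.6] F u [  0.6 -10.2  -0.6] rot [ 1.7967e+02 -4.0000e-02 -1.2980e+01] w 19.6
```

{"name": "jog_arm", "arguments": {
  "plan": [
    {"tx":0,"ty":-0.002,"tz":0,"wx":0,"wy":0,"wz":0,"claw":1},
    {"tx":0,"ty":-0.004,"tz":0,"wx":0,"wy":0,"wz":0,"claw":1},
    {"tx":0,"ty":-0.004,"tz":0,"wx":0,"wy":0,"wz":0,"claw":1}
  ]
}}

```text
clock: 18.65
eef_pos: [550.4, 135.0, 123.1]
tool_rot: [3.134, -0.001, -0.227]
force: [-2.4, -11.2, -0.1]
width: 19.3
gripper_force: 59.6
```

```bash
python3 - <<'E'
from h import *
for i in range(4): rep();ctrl.get_image('side')
rep()
E
```

```text
t 18.65 tip u [ 0.4  4.2 67.6] F u [  0.2 -11.5  -0.1] rot [ 1.7959e+02 -4.0000e-02 -1.3010e+01] w 19.3
t 18.7 tip u [ 0.4  4.2 67.6] F u [  0.6 -11.5   0.6] rot [ 1.7959e+02 -4.0000e-02 -1.3010e+01] w 19.3
t 18.75 tip u [ 0.4  4.2 67.6] F u [ -0.2 -12.2   0.5] rot [ 1.796e+02 -4.000e-02 -1.301e+01] w 19.1
t 18.8 tip u [ 0.4  4.2 67.6] F u [  0.1 -11.3   0.2] rot [ 1.7959e+02 -4.0000e-02 -1.3010e+01] w 19.9
t 18.85 tip u [ 0.4  4.2 67.6] F u [ -1.5 -11.    1.1] rot [ 1.7959e+02 -4.0000e-02 -1.3010e+01] w 19.4
```

Snug at about 11.5 N. I'll back off and lift out.

{"name": "jog_arm", "arguments": {
  "plan": [
    {"tx":0,"ty":0.009,"tz":0,"wx":0,"wy":0,"wz":0,"claw":1},
    {"tx":0,"ty":0.018,"tz":0,"wx":0,"wy":0,"wz":0,"claw":1},
    {"tx":0,"ty":0.026,"tz":0,"wx":0,"wy":0,"wz":0,"claw":1},
    {"tx":0,"ty":0.031,"tz":0,"wx":0,"wy":0,"wz":0,"claw":1},
    {"tx":0,"ty":0.031,"tz":0,"wx":0,"wy":0,"wz":0,"claw":1},
    {"tx":-0.001,"ty":0.031,"tz":-0.02,"wx":0,"wy":0,"wz":0,"claw":1},
    {"tx":-0.001,"ty":0.031,"tz":-0.05,"wx":0,"wy":0,"wz":0,"claw":1},
    {"tx":-0.001,"ty":0.031,"tz":-0.1,"wx":0,"wy":0,"wz":0,"claw":1},
    {"tx":-0.001,"ty":0.031,"tz":-0.15,"wx":0,"wy":0,"wz":0,"claw":1},
    {"tx":-0.001,"ty":0.031,"tz":-0.18,"wx":0,"wy":0,"wz":0,"claw":1},
    {"tx":-0.001,"ty":0.031,"tz":-0.18,"wx":0,"wy":0,"wz":0,"claw":1},
    {"tx":-0.001,"ty":0.031,"tz":-0.18,"wx":0,"wy":0,"wz":0,"claw":1}
  ]
}}

```text
clock: 20.05
eef_pos: [548.6, 131.9, 177.2]
tool_rot: [-3.141, 0.0, -0.224]
force: [-0.7, 0.2, -1.2]
width: 19.4
gripper_force: 59.6
```

```bash
python3 - <<'E'
from h import *
rep(); padang(); st=ctrl.read_state()
p=ctrl.get_image('wrist'); X=cloud(p,st)
Rt=R.from_euler('xyz',st['tool_rot']).as_matrix(); L=(X.reshape(-1,3)-st['eef_pos'])@Rt
f=L[(abs(L[:,0])<25)&(abs(L[:,1])<9)&(L[:,2]<-8)&(L[:,2]>-44)&(L[:,0]>5)]; print(np.polyfit(f[:,2],f[:,0],1),np.median(f,0))
s=L[(abs(L[:,0])<25)&(abs(L[:,1])<9)&(L[:,2]<-45)&(L[:,2]>-65)]; print('top',np.median(s,0), 'tilt in y', np.polyfit(s[:,1],s[:,2],1))
side=ctrl.get_image('side')
a=cv2.resize(side['img'][190:320,230:370],(400,400),interpolation=2); b=cv2.resize(p['img'][60:260,180:380],(400,400),interpolation=2)
cv2.imwrite('pics/after.png',np.hstack([a,b])[...,::-1])
print(st['eef_pos'],st['tool_rot'])
print(go(st,[558,-194.3,185],[-np.pi,0,.478]))
E
```

```text
t 20.05 tip u [ -0.7   1.2 121.7] F u [-0.8  0.  -1.2] rot [-179.94    0.    -12.83] w 19.4
scene 53 arm ang 46.1
side 22 arm ang 46.6
[6.70770695e-04 1.09949429e+01] [ 10.98072584   0.13107373 -29.73176861]
top [  3.56675435   0.10035015 -50.51423899] tilt in y [-2.22163106e-03 -5.01320253e+01]
[548.18378993 131.77697856 176.51629525] [-3.14132083e+00  1.25218664e-03 -2.23987563e-01]
(array([ 0.2733,  1.0525, -0.0289]), array([-4.000e-04,  7.000e-04, -4.469e-01]))
```

View pics/after.png

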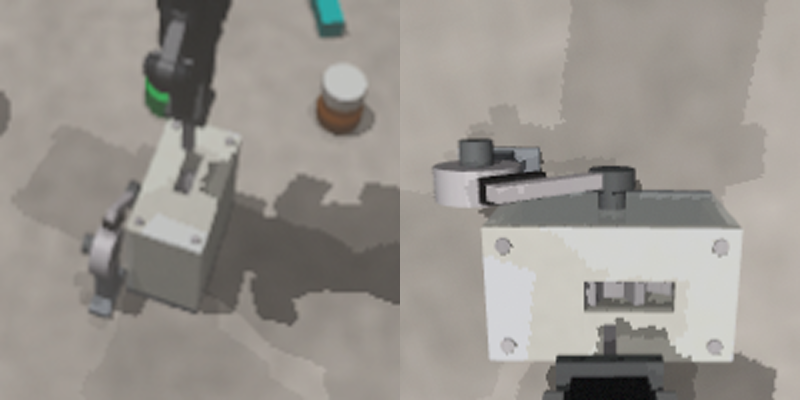

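The pad sits against the drum (490,190 in the right-hand panel) and the tool hasn't shifted in the grip. Back to the stand.

{"name": "jog_arm", "arguments": {
  "plan": [
    {"tx":0.273,"ty":1.0,"tz":-0.03,"wx":0,"wy":0,"wz":-0.447,"claw":1},
    {"tx":0.273,"ty":1.0,"tz":-0.03,"wx":0,"wy":0,"wz":-0.447,"claw":1},
    {"tx":0.273,"ty":1.0,"tz":-0.03,"wx":0,"wy":0,"wz":-0.447,"claw":1},
    {"tx":0.273,"ty":1.0,"tz":-0.03,"wx":0,"wy":0,"wz":-0.447,"claw":1},
    {"tx":0.273,"ty":1.0,"tz":-0.03,"wx":0,"wy":0,"wz":-0.447,"claw":1},
    {"tx":0.273,"ty":1.0,"tz":-0.03,"wx":0,"wy":0,"wz":-0.447,"claw":1},
    {"tx":0.273,"ty":1.0,"tz":-0.03,"wx":0,"wy":0,"wz":-0.447,"claw":1},
    {"tx":0.273,"ty":1.0,"tz":-0.03,"wx":0,"wy":0,"wz":-0.447,"claw":1},
    {"tx":0.273,"ty":1.0,"tz":-0.03,"wx":0,"wy":0,"wz":-0.447,"claw":1},
    {"tx":0.273,"ty":1.0,"tz":-0.03,"wx":0,"wy":0,"wz":-0.447,"claw":1}
  ]
}}

```text
clock: 21.25
eef_pos: [562.0, -176.2, 185.2]
tool_rot: [-3.139, -0.0, 0.481]
force: [-0.8, 0.5, -1.1]
width: 19.4
gripper_force: 59.7
```

```bash
python3 - <<'E'
from h import *
st=ctrl.read_state(); print(st['eef_pos'],st['tool_rot'],go(st,[558,-194.3,115],[-np.pi,0,.480]))
E
```

```text
[ 562.043734   -176.2059065   185.19317418] [-3.13880755e+00 -1.48199251e-04  4.81260214e-01] (array([-0.0399,  0.0479,  0.2338]), array([-0.0018, -0.0001,  0.0008]))
```

{"name": "jog_arm", "arguments": {
  "plan": [
    {"tx":-0.04,"ty":0.046,"tz":0.05,"wx":0,"wy":0,"wz":0,"claw":1},
    {"tx":-0.04,"ty":0.046,"tz":0.15,"wx":0,"wy":0,"wz":0,"claw":1},
    {"tx":-0.04,"ty":0.046,"tz":0.22,"wx":0,"wy":0,"wz":0,"claw":1},
    {"tx":-0.04,"ty":0.046,"tz":0.233,"wx":0,"wy":0,"wz":0,"claw":1},
    {"tx":-0.04,"ty":0.046,"tz":0.233,"wx":0,"wy":0,"wz":0,"claw":1},
    {"tx":-0.04,"ty":0.046,"tz":0.233,"wx":0,"wy":0,"wz":0,"claw":1},
    {"tx":-0.04,"ty":0.046,"tz":0.233,"wx":0,"wy":0,"wz":0,"claw":1}
  ]
}}

```text
clock: 21.95
eef_pos: [558.5, -196.8, 117.2]
tool_rot: [3.141, -0.002, 0.479]
force: [-0.6, 0.2, -1.1]
width: 19.4
gripper_force: 59.7
```

```bash
python3 - <<'E'
from h import *
for i in range(5): ctrl.get_image('side')
st=ctrl.read_state(); print(st['eef_pos'],st['tool_rot'],st['force'],go(st,[558,-194.3,115],[-np.pi,0,.480]))
E
```

```text
[ 557.79654714 -196.88455372  116.3707535 ] [-3.14154100e+00 -8.18048340e-04  4.78049454e-01] [ 0.77503677  0.16035137 -1.58859534] (array([ 0.0046, -0.0073,  0.0046]), array([-0.    , -0.0005, -0.0012]))
```

Correct laterally, then go partway into the hole (tip to about 40).

{"name": "jog_arm", "arguments": {
  "plan": [
    {"tx":0.004,"ty":-0.007,"tz":0,"wx":0,"wy":0,"wz":0,"claw":1},
    {"tx":0.004,"ty":-0.007,"tz":0,"wx":0,"wy":0,"wz":0,"claw":1},
    {"tx":0.004,"ty":-0.007,"tz":0.03,"wx":0,"wy":0,"wz":0,"claw":1},
    {"tx":0.004,"ty":-0.007,"tz":0.05,"wx":0,"wy":0,"wz":0,"claw":1},
    {"tx":0.004,"ty":-0.007,"tz":0.065,"wx":0,"wy":0,"wz":0,"claw":1},
    {"tx":0.004,"ty":-0.007,"tz":0.065,"wx":0,"wy":0,"wz":0,"claw":1}
  ]
}}

```text
clock: 22.8
eef_pos: [557.0, -194.1, 95.3]
tool_rot: [-3.14, 0.001, 0.478]
force: [-0.7, 0.2, -1.6]
width: 19.3
gripper_force: 59.7
```

```bash
python3 - <<'E'
from h import *
st=ctrl.read_state(); print(st['eef_pos'],st['tool_rot'],st['force'],go(st,[558,-194.3,57.7],[-np.pi,0,.480]))
E
```

```text
[ 556.98568947 -194.13435812   95.30041696] [-3.13966549e+00  1.13294585e-03  4.77905139e-01] [-0.66845909  0.23599157 -1.58776835] (array([0.0029, 0.0023, 0.1253]), array([-0.0012,  0.0007, -0.0013]))
```

{"name": "jog_arm", "arguments": {
  "plan": [
    {"tx":0.003,"ty":0.001,"tz":0.03,"wx":0,"wy":0,"wz":0,"claw":1},
    {"tx":0.003,"ty":0.001,"tz":0.06,"wx":0,"wy":0,"wz":0,"claw":1},
    {"tx":0.003,"ty":0.001,"tz":0.09,"wx":0,"wy":0,"wz":0,"claw":1},
    {"tx":0.003,"ty":0.001,"tz":0.11,"wx":0,"wy":0,"wz":0,"claw":1},
    {"tx":0.003,"ty":0.001,"tz":0.12,"wx":0,"wy":0,"wz":0,"claw":1},
    {"tx":0.003,"ty":0.001,"tz":0.123,"wx":0,"wy":0,"wz":0,"claw":1},
    {"tx":0.003,"ty":0.001,"tz":0.123,"wx":0,"wy":0,"wz":0,"claw":1}
  ]
}}

```text
clock: 23.5
eef_pos: [558.7, -194.3, 59.5]
tool_rot: [-3.141, -0.0, 0.478]
force: [-0.0, 0.6, -2.1]
width: 19.2
gripper_force: 59.7
```

```bash
python3 - <<'E'
from h import *
for i in range(3):
    st=ctrl.read_state(); print(st['eef_pos'],st['force']); ctrl.get_image('side')
E
```

```text
[ 558.65664989 -194.3275575    59.51831558] [-0.04811462  0.59324472 -2.08720567]
[ 558.77016207 -194.39570458   59.74707121] [-1.33942904  0.66488071 -0.60122555]
[ 558.84957215 -194.39654527   59.83994474] [-0.45510311  0.6696362  -1.52379622]
```

{"name": "jog_arm", "arguments": {
  "plan": [
    {"tx":0,"ty":0,"tz":0.004,"wx":0,"wy":0,"wz":0,"claw":1},
    {"tx":0,"ty":0,"tz":0.007,"wx":0,"wy":0,"wz":0,"claw":1},
    {"tx":0,"ty":0,"tz":0.007,"wx":0,"wy":0,"wz":0,"claw":1},
    {"tx":0,"ty":0,"tz":0.007,"wx":0,"wy":0,"wz":0,"claw":1}
  ]
}}

```text
clock: 24.05
eef_pos: [558.7, -194.2, 57.5]
tool_rot: [-3.141, -0.0, 0.478]
force: [0.4, 0.5, -1.1]
width: 19.5
gripper_force: 60.1
```

{"name": "jog_arm", "arguments": {
  "plan": [
    {"tx":0,"ty":0,"tz":0.001,"wx":0,"wy":0,"wz":0,"claw":0.65},
    {"tx":0,"ty":0,"tz":0.001,"wx":0,"wy":0,"wz":0,"claw":0.5},
    {"tx":0,"ty":0,"tz":0.001,"wx":0,"wy":0,"wz":0,"claw":0.2},
    {"tx":0,"ty":0,"tz":0.001,"wx":0,"wy":0,"wz":0,"claw":0},
    {"tx":0,"ty":0,"tz":0.001,"wx":0,"wy":0,"wz":0,"claw":0},
    {"tx":0,"ty":0,"tz":0.001,"wx":0,"wy":0,"wz":0,"claw":0},
    {"tx":0,"ty":0,"tz":-0.1,"wx":0,"wy":0,"wz":0,"claw":0},
    {"tx":0,"ty":0,"tz":-0.2,"wx":0,"wy":0,"wz":0,"claw":0},
    {"tx":0,"ty":0,"tz":-0.35,"wx":0,"wy":0,"wz":0,"claw":0},
    {"tx":0,"ty":0,"tz":-0.48,"wx":0,"wy":0,"wz":0,"claw":0},
    {"tx":0,"ty":0,"tz":-0.48,"wx":0,"wy":0,"wz":0,"claw":0},
    {"tx":0,"ty":0,"tz":-0.48,"wx":0,"wy":0,"wz":0,"claw":0}
  ]
}}

```text
clock: 25.25
eef_pos: [559.0, -194.2, 202.3]
tool_rot: [3.141, -0.002, 0.478]
force: [-0.2, 0.4, -0.4]
width: 85.1
gripper_force: 0.0
```

```bash
python3 - <<'E'
from h import *
padang(); st=ctrl.read_state(); p=ctrl.get_image('wrist'); X=cloud(p,st).reshape(-1,3)
print(st['clock'],'stand',rect(X,44,51,(558,-194,48)),'tool',rect(X,100,115,(558,-194,30)),np.median(X[(X[:,2]>100)&(X[:,2]<115)&(np.hypot(X[:,0]-558,X[:,1]+194)<20)],0))
q=ctrl.get_image('scene')
a=cv2.resize(p['img'][60:380,100:480],(400,337)); b=cv2.resize(q['img'][130:330,150:387],(400,337),interpolation=2)
cv2.imwrite('pics/end.png',np.hstack([a,b])[...,::-1])
E
```

```text
scene 51 arm ang 44.9
side 22 arm ang 48.6
25.35 stand (2532, array([ 558.7, -194.4]), array([60.5, 60.2]), 28.0) tool (674, array([ 559.5, -194.4]), array([20.6, 19.3]), 27.5) [ 560.66489877 -194.00119826  108.18046481]
```

View pics/end.png

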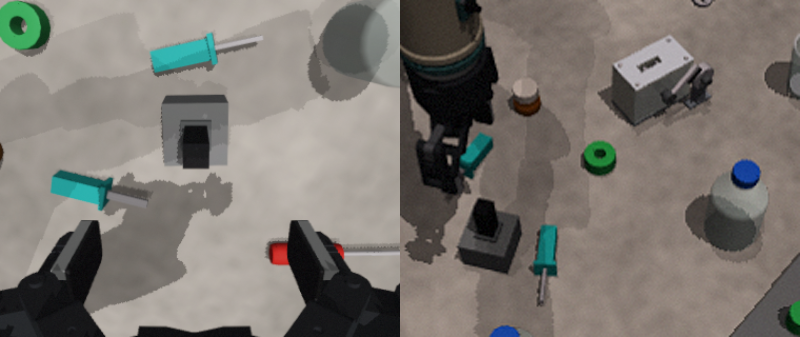

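The tool is back upright in its stand with its top at the same height as before. The pad is on the drum and the other things are where they were. Handing in.

```bash
python3 -c "
from cell import ctrl
print(ctrl.finish_job())"
```

```text
the job is handed in; nothing more can be done
None
```

The pad is snug on the drum at about 11.5 N on the blade after two strokes. The tool is back in its stand and the job was handed in at about 25 s. The two turquoise look-alikes toppled early on without the arm touching them.

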